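Close an instrument chassis with a quarter-turn cover

ROBOT

A 6-joint arm with a two-finger parallel gripper is mounted at the origin on the work surface. World frame = base frame: x ahead of the robot, y to its left, z up, the work surface at z = 0. Lengths are in mm, angles in rad, forces in N, time in s.
With the tool pointing down it reaches from about 350 to 975 mm from the base axis. Payload 4.9 kg.
Tool frame: the origin (TCP) lies at the very end of the fingers, on their centre line; the grasp point (between the pads) lies 19 mm behind it; z points along the fingers, x is the direction in which the jaws open and shut, and the axes are right-handed (so a half turn about z gives the same grasp; the last joint's range is limited). The gripper opens to 85 mm and grips with 20 to 120 N. Pads are 22 mm wide; open, the fingers measure 114 mm over their backs; the gripper's body (76 mm by 85 mm) begins 54 mm behind the grasp point. The pads swing forward as they close: fully open they stand 13 mm farther back than shut.
Start: joints at [1.115, 0.053, 1.613, -0, 1.476, -0.119], TCP at [206.532, 589.87, 231.304] pointing down, gripper open.
Joint ranges: [-3.01, 3.01], [-1.01, 2.22], [0.06, 2.58], [-1.02, 4.17], [0.09, 2.62], [-3.14, 3.14]. Speed limits (rad/s): [2.57, 2.57, 3.14, 3.14, 3.14, 3.14].

INTERFACE

Orientations are given as a rotation vector (axis times angle).
In Python, from bench import bot gives the robot as it stands. The module is installed in compiled form; this text tells all that it offers.
- The arm moves only by the tool move_arm, never from a script. Its argument "commands" is a list that holds one entry, the list of rows, each a list of 5 numbers: the finger opening in cm, from 0 to 8.54, then the shift along the tool's x, y, z in cm, then the turn about the tool's z in rad. In form: [[[fingers, tx, ty, tz, roll], ...]]. A call has 1 to 8 rows; each row is the pose to reach, as a shift and turn from the pose commanded when the call began, along the tool's axes at that moment; what a row does not reach only later rows make up. A row lasts 1/12 s, in which the tool goes at most 41.7 mm and 7.16 degrees, less where a joint would pass 70% of its speed; a pose out of reach is approached as far as the arm can. A call with a gripper value outside its range is refused whole. The fingers move at their own pace and stop on an object; "squeeze" is the grip in N (left out, the last holds). Time passes only in rows, so rows that repeat a pose let the fingers close. It gives the time, the measured TCP pose, the force and the opening at its end, in the units of the state.
- bot.state(): the state, without advancing time (a new reading comes with each control period).
- bot.capture(name): name is "scene" or "top" or "wrist"; returns (picture, depth): 384x512x3 uint8, red, green, blue; 384x512 float32, mm along the optical axis (not along the pixel's ray), 0 where there is no reading.
- bot.camera_model(name): a dict with "K" (3x3 intrinsics, pixels), "distortion" ([k1, k2, p1, p2, k3] as OpenCV has them; the pictures are not rectified), "cam_to_world" (4x4, takes a point from camera to world coordinates); the wrist camera has in their place "tool_from_camera" (4x4, takes a point from camera to tool coordinates, whose origin is the TCP and whose axes are the tool frame's). Camera axes: x right, y down, z forward; pixel columns grow to the right and rows downward; lengths in mm; the calibration is good to about 2 mm. A picture is of the moment at which its call begins: read the wrist's pose just before it. camera_model takes no time and is no camera call.
- bot.sign_off(): hands the job in, once; it reports no verdict.
Trained networks look in the newest picture that a camera, given by its name, has taken for a name from the list of things; names that differ only in an ending like _2 or _b are one class to them, and where a whole thing is asked for, a point or a joint stands for the part that bears it (a point fixed in the world has none). Each returns a list of dicts, best first, with "confidence" (0 to 1); they miss things now and then, are a little off and sometimes report something else, mostly with a low value. They report only what shows in the picture. A call takes as long as a camera call. They do not tell look-alikes from the thing itself.
- bot.recognise(camera, query): "uv" ([column, row] in pixels, amid what is visible of it).
- bot.trace(camera, query): "region" (384x512 bool, what is visible of it) and "uv" ([column, row] in pixels, amid what is visible of it).
The state is a dict: "clock": time; "joints": joint angles; "joint_velocities": joint speeds; "tau": joint torques, N m; "ee_pos": TCP position; "ee_rot": TCP orientation; "wrist_force": force on the tool from outside, world axes, zero at the start; "moment": the same for the moment, N m; "width": opening from 0.0 (shut) to 1.0 (fully open).
Only numpy, scipy, OpenCV 4.12 (cv2) and the standard library are available. Lean on these libraries where they do the work, as an engineer would, in place of code of your own. Each camera call takes 0.05 s, during which the arm holds its last target.

TASK

Take the aluminium cover off the white easel, lay it down wing-up on the green mat and let go of it, then take it again by the wing from above and fit it in the open bay of the blue chassis. Push its sprung stud right in and turn the wing a quarter turn clockwise until it locks, and leave it locked with the cover flush. Do not drop the cover or disturb anything else on the bench.

Things in the scene. Friction and masses are not known exactly. Their poses are not given: they have to be found in the camera images.
- wing (a point): Middle of the cover's red wing handle, a block 40 mm long (x), 12 mm thick (y: the way to pinch it), 29 mm tall (z: the stud's axis, pointing out of the cover), on a 12 mm shank. With the stud out it spans 16 to 45 mm above the cover's outer face; this point is on the cover's axis, 30.5 mm above the face. Pushing the wing towards the cover slides the stud in.
- cover_face (a point): Centre of the outer face of the loose aluminium cover, 114 (x) x 94 (y) mm; z out of the face. A skirt 94 x 74 mm is under its 3 mm plate: laid flat, the face is 11 mm up; in the bay, 3 mm above the chassis top. 270 g, centre of mass near the face. It starts leaning on the easel, x up the slope, 26 degrees back from upright: the stud's axis points 26 degrees above level, robot side.
- stud (a joint): How far the stud is pushed in, m: 0 = sprung out, 0.0155 = fully in. The spring takes 3 N to start, 10 N fully in. In the bay its 28 mm cross pin (along the wing) drops through the latch slot and turns freely only when at least 0.0135 in. Turned home and let go, it springs back to about 0.011 and is caught there: locked.
- stud_turn (a joint): Turn of the stud in the cover, rad: 0 = unlocked (wing along the cover's x), 1.53 = fully turned, clockwise seen from above the wing. Only light friction holds it.
- bay (a point): Centre of the open bay, level with the blue chassis' top, 70 mm above the bench; z up. The opening is 101 (x) x 81 (y) mm. The cover fits at the same yaw or half a turn round, resting its plate on the edge; the latch slot runs along x. The chassis reaches 70 mm to -x, 150 mm to +x and 75 mm to either side of this point.
- mat_top (a point): Centre of the top of the green bench mat, 180 mm (x) x 150 mm (y), 3 mm thick, fixed; x along its long side, z up.
- easel: White metal easel, fixed, base 130 x 110 mm, 115 mm tall, origin under its middle, facing its own -x. The cover leans on its 84 mm wide back plate, which leans 26 degrees to +x, and stands on a lip 20 mm above the bench that reaches 22 mm out from the back plate.
- spool: Bystander: spool of solder wire, red flanges 56 mm across, 56 mm tall, standing; origin at the centre of its underside.
- carton: Bystander: orange juice carton lying flat, 62 x 95 x 40 mm; origin at the centre of its underside.
- mug: Bystander: white mug, 76 mm across, 85 mm tall, handle at +y; origin at the centre of its underside.
- jar: Bystander: small amber jar with a black cap, 36 mm across, 40 mm tall, standing loose on the chassis top beside the open bay; origin at the centre of its underside.
- bottle: Bystander: white cleaner bottle with a yellow label and blue cap, 54 mm across, 150 mm tall, standing; origin at the centre of its underside.
- heatsink: Bystander: dark finned heat sink 40 x 45 x 30 mm; origin at the centre of its underside.
- cutters: Bystander: wire cutters with blue handles, about 130 mm long, lying; origin on its underside near its middle.
There are look-alikes about, which are no part of the job. What is shaped like the part that bears wing but pink or turquoise is not meant.

How it is judged:
By the outcome, as a careful person would: the job done as asked, in the order asked, and still so for the second after the job is handed in, with the robot touching nothing.
It also fails if it takes over 61 s, if anything falls off the work surface, if the arm or the gripper's body presses on something with over 40 N, if the wrist force passes 120 N, or if a joint passes its speed limit or range.

## Working session

There is one attempt and no reset: what is moved stays moved. The work goes in short steps, Python scripts to look and compute and a tool call to move; the robot and the scene stay as the last step left them, time stands still between calls to the robot, and variables do not carry over. Pictures are saved under pics/ and viewed, and the job is handed in when it is done.

Besides the shell and the picture viewer there is one more tool, called after "Emit:" by a JSON object that holds its "op" and its "data", one argument or row to a line. move_arm: Moves the arm, as the interface text tells. Its arguments: {"type":"object","properties":{"commands":{"type":"array"},"squeeze":{"type":"number"}},"required":["commands"]}

```bash
mkdir -p pics
cat > h.py <<'E'
import numpy as np, cv2
from bench import bot
from scipy.spatial.transform import Rotation as R
def save(n,img): cv2.imwrite('pics/'+n+'.png',cv2.cvtColor(img,cv2.COLOR_RGB2BGR))
def c2w(cam,st=None):
    m=bot.camera_model(cam)
    if 'cam_to_world' in m: return np.array(m['cam_to_world'])
    T=np.eye(4);T[:3,:3]=R.from_rotvec(st['ee_rot']).as_matrix();T[:3,3]=st['ee_pos']
    return T@np.array(m['tool_from_camera'])
def cloud(cam,depth,st=None):
    m=bot.camera_model(cam);K=np.array(m['K']);D=np.array(m['distortion'])
    h,w=depth.shape
    u,v=np.meshgrid(np.arange(w),np.arange(h))
    p=cv2.undistortPoints(np.stack([u.ravel(),v.ravel()],1).astype(float)[:,None],K,D)[:,0].reshape(h,w,2)
    P=np.dstack([p[...,0]*depth,p[...,1]*depth,depth,np.ones_like(depth)])
    W=P@c2w(cam,st).T
    W=W[...,:3]; W[depth<=0]=np.nan
    return W
E
python3 - <<'E'
from h import *
st=bot.state();print(st)
for c in ['scene','top','wrist']:
    im,d=bot.capture(c);save(c+'0',im);np.savez('pics/%s0.npz'%c,im=im,d=d)
    print(c,bot.camera_model(c))
    big=cv2.resize(im,(768,576));save(c+'0b',big)
E
```

```text
{'clock': 0.0, 'joints': array([ 1.11498523e+00,  5.33549229e-02,  1.61430832e+00,  6.70923870e-06,
        1.47598545e+00, -1.18967295e-01]), 'joint_velocities': array([-0.00110074, -0.00109639,  0.00036876, -0.00165668,  0.00132025,
       -0.00015114]), 'tau': array([ 1.44610326e-04, -3.93690634e+01, -3.70167124e+01, -1.29260175e-04,
        7.43972138e-03, -1.11121028e-05]), 'ee_pos': array([206.27018612, 589.31895168, 230.05565881]), 'ee_rot': array([ 2.56158561,  1.81706974, -0.00284147]), 'wrist_force': array([ 0.69789355, -1.02791271, -0.2046942 ]), 'moment': array([ 0.01586582, -0.0266254 , -0.01075576]), 'width': 0.9966143313838275}
scene {'K': array([[477.31224525,   0.        , 248.97730838],
       [  0.        , 477.31224525, 181.53677801],
       [  0.        ,   0.        ,   1.        ]]), 'distortion': array([-0.1921941,  0.       ,  0.       ,  0.       ,  0.       ]), 'cam_to_world': array([[-4.36510666e-01,  6.21577310e-01, -6.50461441e-01,
         1.25208777e+03],
       [ 8.99520820e-01,  3.15904718e-01, -3.01772273e-01,
         3.22583377e+02],
       [ 1.79
[... 686 characters left out ...]
    [ 0.00000000e+00,  0.00000000e+00,  0.00000000e+00,
         1.00000000e+00]])}
wrist {'K': array([[295.63747643,   0.        , 261.58933111],
       [  0.        , 295.63747643, 189.77095661],
       [  0.        ,   0.        ,   1.        ]]), 'distortion': array([-0.01835323,  0.        ,  0.        ,  0.        ,  0.        ]), 'tool_from_camera': array([[ 9.99999877e-01,  5.00751860e-05,  4.93127195e-04,
         7.96164738e-01],
       [-1.89971667e-04,  9.57631968e-01,  2.87994752e-01,
        -7.26575364e+01],
       [-4.57812976e-04, -2.87994810e-01,  9.57631860e-01,
        -1.41867865e+02],
       [ 0.00000000e+00,  0.00000000e+00,  0.00000000e+00,
         1.00000000e+00]])}
```

View pics/scene0b.png

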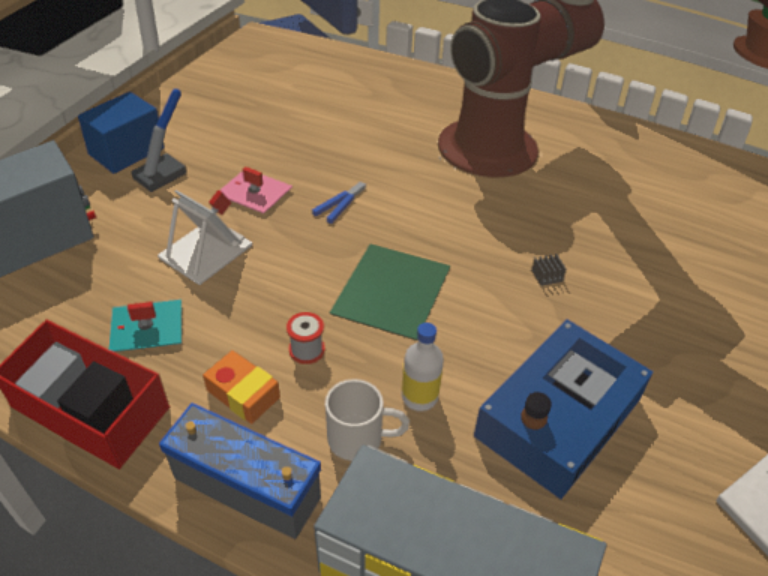

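View pics/top0b.png

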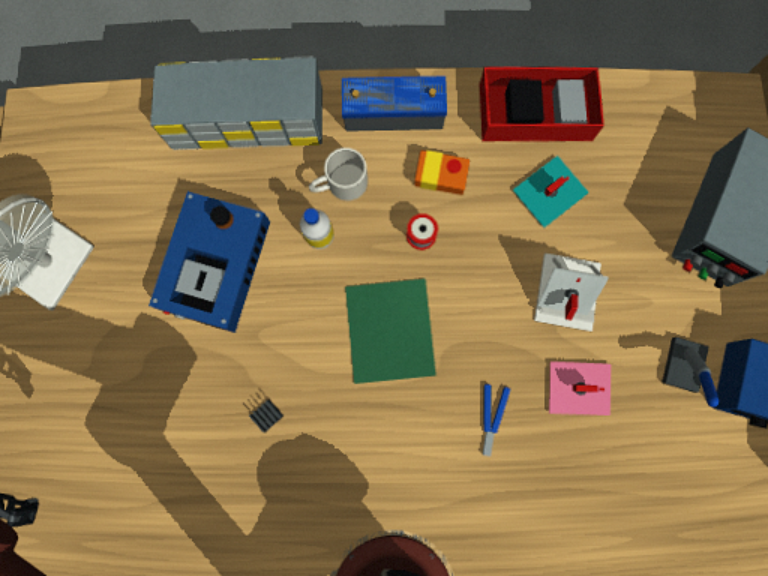

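View pics/wrist0b.png

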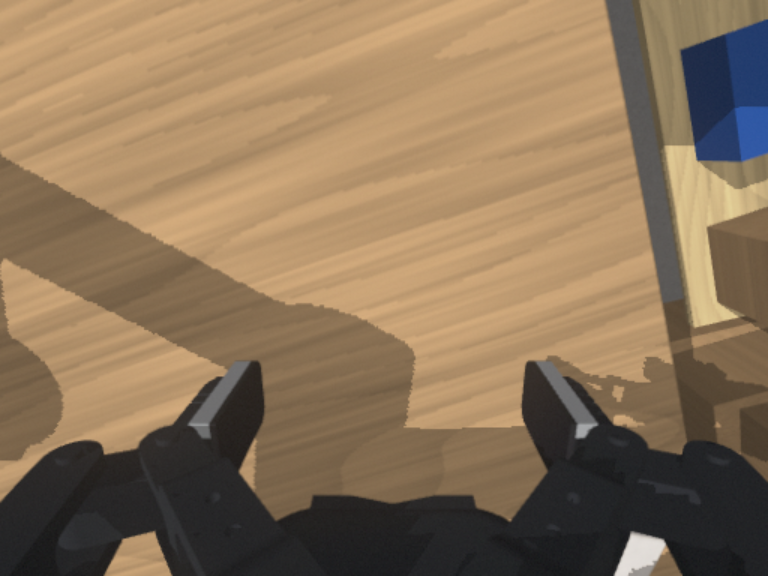

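The top view shows three cover-like things, in 768-wide pixels: the one on the easel at (570,293), pink at (580,388) and turquoise at (550,190). Only the one on the white easel is aluminium. I'll measure it now.

Run:
```python
from h import *
for c in ['top','scene']:
    z=np.load(f'pics/{c}0.npz');W=cloud(c,z['d'])
    bot.capture(c)
    for q in ['wing','cover_face','bay','mat_top','easel','jar','spool','cutters','bottle','heatsink','mug','carton']:
        try:r=bot.trace(c,q)
        except Exception as e: print(c,q,e);continue
        for x in r[:4]:
            m=x['region'];P=W[m];P=P[~np.isnan(P[:,0])]
            print(c,q,round(x['confidence'],2),np.round(x['uv']),m.sum(),np.round(np.median(P,0)) if len(P) else None,np.round(np.percentile(P,[2,98],axis=0)).tolist() if len(P) else '')
z=np.load('pics/top0.npz')
a=z['im'][150:290,330:430];save('crop1',cv2.resize(a,None,fx=5.5,fy=4.2,interpolation=cv2.INTER_CUBIC)[:600])
z=np.load('pics/scene0.npz')
a=z['im'][105:205,90:200];save('crop2',cv2.resize(a,None,fx=6,fy=6,interpolation=cv2.INTER_CUBIC))
print(bot.state()['clock'])
```

```text
top wing 0.49 [369. 120.] 95 [ 732. -315.   54.] [[718.0, -341.0, 10.0], [758.0, -297.0, 60.0]]
top wing 0.45 [391. 261.] 80 [ 360. -349.   55.] [[353.0, -369.0, 11.0], [367.0, -329.0, 61.0]]
top wing 0.4 [382. 201.] 121 [ 502. -318.  102.] [[482.0, -329.0, 75.0], [526.0, -311.0, 113.0]]
top cover_face 0.79 [386. 260.] 1360 [ 360. -345.   11.] [[316.0, -401.0, 5.0], [406.0, -294.0, 56.0]]
top cover_face 0.61 [368. 127.] 1239 [ 731. -313.   11.] [[675.0, -374.0, 5.0], [790.0, -257.0, 56.0]]
top cover_face 0.58 [382. 195.] 997 [ 530. -319.   90.] [[490.0, -370.0, 26.0], [560.0, -281.0, 128.0]]
top bay 0.83 [141. 175.] 4728 [596. 322.  68.] [[489.0, 229.0, 4.0], [711.0, 408.0, 74.0]]
top mat_top 0.68 [260. 221.] 3529 [473.  -5.   3.] [[388.0, -78.0, -2.0], [561.0, 66.0, 8.0]]
top easel 0.59 [367. 183.] 781 [ 552. -325.    9.] [[472.0, -390.0, 3.0], [608.0, -279.0, 105.0]]
top jar 0.48 [152. 145.] 195 [668. 287. 108.] [[655.0, 273.0, 70.0], [686.0, 308.0, 114.0]]
top spool 0.67 [281. 157.] 379 [648. -66.  55.] [[627.0, -92.0, 3.0], [676.0, -42.0, 61.0]]
top cutters 0.58 [326. 278.] 349 [
[... 1902 characters left out ...]
 [693.0, 307.0, 112.0]]
scene spool 0.69 [205. 226.] 732 [668. -57.  53.] [[633.0, -87.0, 2.0], [684.0, -37.0, 58.0]]
scene cutters 0.78 [224. 137.] 346 [ 327. -180.    9.] [[256.0, -213.0, -2.0], [375.0, -167.0, 14.0]]
scene bottle 0.58 [281. 248.] 1264 [677. 132.  84.] [[616.0, 97.0, -1.0], [689.0, 153.0, 150.0]]
scene heatsink 0.91 [368. 183.] 388 [334. 225.  20.] [[301.0, 196.0, -1.0], [356.0, 252.0, 31.0]]
scene mug 0.79 [234. 277.] 1845 [753.  75.  52.] [[730.0, 39.0, 3.0], [803.0, 136.0, 86.0]]
scene mug 0.45 [201. 222.] 710 [668. -57.  53.] [[633.0, -87.0, 3.0], [684.0, -37.0, 58.0]]
scene carton 0.83 [163. 254.] 1540 [784. -95.  39.] [[744.0, -153.0, 0.0], [812.0, -55.0, 43.0]]
1.45
```

View pics/crop1.png

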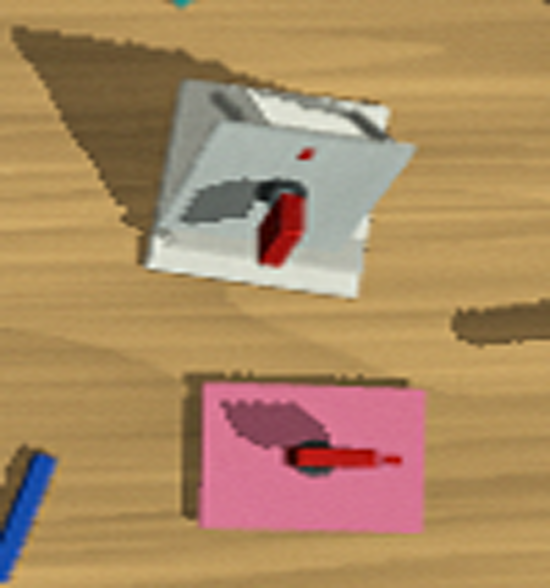

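View pics/crop2.png

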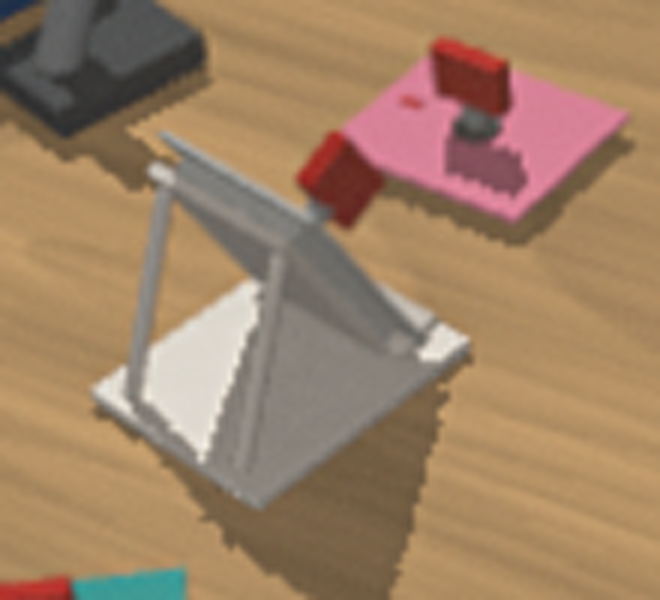

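Run:
```python
from h import *
# easel base yaw from top; plane fit of cover face; wing points
Q=[];
for c in ['top','scene']:
    z=np.load(f'pics/{c}0.npz');W=cloud(c,z['d']);im=z['im'].astype(int)
    red=(im[...,0]>110)&(im[...,1]<60)&(im[...,2]<70)
    box=(W[...,0]>440)&(W[...,0]<620)&(W[...,1]>-410)&(W[...,1]<-250)
    r=red&box&(W[...,2]>50)
    P=W[r];print(c,'wing n',len(P),np.round(np.median(P,0)),np.round(P.min(0)),np.round(P.max(0)))
    f=box&~red&(W[...,2]>35)&(W[...,2]<135)
    F=W[f]
    # ransac plane
    best=0;rng=np.random.default_rng(0)
    for _ in range(800):
        a=F[rng.choice(len(F),3,False)];n=np.cross(a[1]-a[0],a[2]-a[0]);l=np.linalg.norm(n)
        if l<200: continue
        n/=l;k=abs((F-a[0])@n)<2.5
        if k.sum()>best and abs(n[2])<.75 and abs(n[2])>.2: best=k.sum();K=k
    I=F[K];cen=I.mean(0);n=np.linalg.svd(I-cen)[2][2];n*=-np.sign(n[0])
    print(' plane',len(F),best,np.round(cen),np.round(n,3),'elev',np.degrees(np.arcsin(n[2])),'az',np.degrees(np.arctan2(n[1],n[0])),np.round(I.min(0)),np.round(I.max(0)))
    np.savez(f'pics/pl_{c}.npz',I=I,P=P)
    # chassis
    b=(im[...,2]>100)&(im[...,0]<70)&(abs(W[...,2]-69)<5)&(W[...,1]>200)&(W[...,1]<440)
    rr=cv2.minAreaRect(W[b][:,:2].astype(np.float32));print(' chassis',rr,np.median(W[b][:,2]), cv2.boxPoints(rr).round().tolist())
    g=(im[...,1]>im[...,0]+25)&(im[...,1]>im[...,2]+10)&(abs(W[...,2]-3)<8)&(abs(W[...,1])<130)&(W[...,0]<600)
    print(' mat',cv2.minAreaRect(W[g][:,:2].astype(np.float32)))
```

```text
top wing n 65 [ 499. -319.  105.] [ 482. -330.   80.] [ 545. -311.  115.]
 plane 923 692 [ 534. -325.   87.] [-0.875  0.185  0.447] elev 26.544234957189552 az 168.081116031541 [ 499. -375.   35.] [ 564. -276.  130.]
 chassis ((602.71435546875, 322.8310546875), (151.01248168945312, 220.42111206054688), 72.90797424316406) 69.56397943138745 [[475.0, 283.0], [686.0, 218.0], [730.0, 363.0], [520.0, 427.0]]
 mat ((475.0828552246094, -3.9090347290039062), (179.5304412841797, 148.6034698486328), 4.755312442779541)
scene wing n 33 [ 512. -318.  105.] [ 503. -324.   98.] [ 525. -310.  112.]
 plane 759 267 [ 566. -335.   93.] [-0.902  0.186 -0.39 ] elev -22.966908541544246 az 168.3338560256616 [ 546. -382.   36.] [ 596. -281.  126.]
 chassis ((606.4845581054688, 325.2504577636719), (148.3812255859375, 221.4952392578125), 72.98313903808594) 69.29206674465428 [[479.0, 287.0], [691.0, 222.0], [734.0, 364.0], [522.0, 429.0]]
 mat ((478.9718322753906, -2.2363052368164062), (182.4505615234375, 147.50711059570312), 5.043632507324219)
```

The enlarged crops confirm it: the grey aluminium plate with the red wing, leaning on the white easel. The pink one lies flat nearby and is a decoy, as is the turquoise one.

Run:
```python
from h import *
z=np.load('pics/pl_top.npz');I=z['I'];P=z['P']
cen=I.mean(0)
n=np.linalg.svd(I-cen)[2][2];n*=-np.sign(n[0])
yh=np.cross([0,0,1],n);yh/=np.linalg.norm(yh) # horizontal along cover y
xs=np.cross(yh,n)*-1; xs=xs if xs[2]>0 else -xs
print(yh,xs)
for nm,Q in [('face',I),('wing',P)]:
    for a in (yh,xs,n): 
        t=(Q-cen)@a; print(nm,np.round(np.percentile(t,[0,1,3,50,97,99,100]),1))
W=cloud('top',np.load('pics/top0.npz')['d'])
# slices in height: y-extents
t=(I-cen)@xs;s=(I-cen)@yh
for lo in range(-60,60,10):
    k=(t>lo)&(t<lo+10)
    if k.sum()>5: print(lo,k.sum(),s[k].min().round(1),s[k].max().round(1))
# yaw of wing: its points top edge direction
print('cen',cen)
# joints kinematics: tool axes now
Rm=R.from_rotvec(bot.state()['ee_rot']).as_matrix();print(Rm.round(3))
```

```text
[-0.20652668 -0.97844097  0.        ] [ 0.43725413 -0.09229442  0.89458961]
face [-47.4 -45.  -43.3  -4.3  45.9  47.4  48.4]
face [-58.3 -56.6 -54.5   3.8  44.4  45.8  47.7]
face [-2.7 -2.4 -2.3  0.   2.1  2.3  2.5]
wing [-3.7 -3.3 -3.   1.   5.1  5.5  5.5]
wing [-30.7 -29.2 -27.5   4.2  24.9  29.1  30. ]
wing [-1.2 -0.1  1.8 41.6 46.9 47.3 47.6]
-60 38 -44.6 47.6
-50 56 -44.6 46.6
-40 51 -44.0 47.3
-30 60 -45.3 47.4
-20 51 -43.3 45.2
-10 68 -44.0 47.5
0 79 -44.8 48.4
10 70 -46.7 47.7
20 77 -47.0 47.1
30 80 -47.4 47.6
40 62 -46.6 46.1
cen [ 533.82948234 -325.00168791   87.37502674]
[[ 0.33   0.944 -0.   ]
 [ 0.944 -0.33  -0.   ]
 [-0.    -0.    -1.   ]]
```

Run:
```python
from h import *
z=np.load('pics/pl_top.npz');I=z['I'];P=z['P'];cen=I.mean(0)
n=np.linalg.svd(I-cen)[2][2];n*=-np.sign(n[0])
yh=np.cross([0,0,1],n);yh/=np.linalg.norm(yh);xs=-np.cross(yh,n);xs*=np.sign(xs[2])
C=np.stack([(P-cen)@a for a in (yh,xs,n)],1)
k=C[:,2]>12
print(np.round(C[k][np.argsort(C[k][:,1])],1).tolist())
for s in(-8,-5): 
  w=cen+s*xs+.7*yh+30.5*n; print(s,w.round(1))
Ps=np.load('pics/pl_scene.npz')['P'];print(np.round([Ps.min(0),Ps.mean(0),Ps.max(0)],1))
Cs=np.stack([(Ps-cen)@a for a in (yh,xs,n)],1);print(np.round(Cs[np.argsort(Cs[:,1])],1).tolist())
```

```text
[[-2.6, -30.7, 44.3], [-0.5, -28.4, 45.3], [1.9, -27.4, 45.4], [4.4, -27.0, 45.2], [3.3, -23.2, 44.7], [0.5, -22.8, 45.6], [-2.4, -22.0, 46.7], [-2.5, -21.9, 43.7], [-0.3, -20.4, 44.2], [2.0, -18.8, 44.7], [4.6, -18.3, 47.6], [-1.4, -16.8, 43.6], [3.4, -14.6, 47.1], [3.1, -13.9, 44.5], [0.3, -13.2, 45.6], [5.4, -12.6, 44.9], [-2.7, -12.4, 43.6], [-0.7, -10.1, 44.7], [1.6, -8.7, 45.2], [4.2, -8.4, 44.8], [2.8, -4.1, 44.8], [-0.2, -2.9, 46.3], [-2.8, -2.8, 46.9], [5.1, -2.8, 45.2], [1.8, -0.7, 44.2], [-1.6, 1.7, 46.5], [3.6, 1.8, 42.3], [3.7, 1.9, 45.5], [-2.2, 3.6, 41.6], [2.8, 3.9, 24.9], [-2.3, 3.9, 45.0], [-0.1, 4.1, 16.1], [0.3, 4.2, 44.6], [5.5, 4.4, 40.4], [2.5, 4.8, 28.8], [-0.2, 4.9, 26.2], [-0.1, 5.2, 39.1], [-3.0, 5.5, 30.5], [-2.8, 5.5, 39.9], [4.9, 5.6, 25.6], [5.0, 5.7, 32.0], [5.1, 5.7, 38.3], [-3.0, 6.0, 37.1], [-3.1, 6.0, 34.0], [4.6, 6.4, 19.8], [-0.6, 6.5, 33.8], [2.0, 6.7, 33.4], [1.8, 6.9, 24.0], [4.7, 6.9, 36.0], [-0.7, 6.9, 30.9], [-0.9, 7.1, 24.8], [-3.7, 7.2, 19.1], [-0.6, 7.3, 43.8], [1.9, 7.4, 43.3], [-1.1, 7.7, 22.0], [4.2, 8.0, 24.2], [-1.0, 8.2, 38.2], [1.6, 8.5, 41.0], [3.9, 9.2, 31.5], [1.0, 9.7, 22.9], [1.0, 10.2, 39.1]]
-8 [ 503.5 -319.3   93.8]
-5 [ 504.8 -319.6   96.5]
[[ 502.6 -324.3   97.8]
 [ 512.8 -317.9  105.5]
 [ 525.3 -310.4  112.1]]
[[-4.9, 3.4, 28.9], [2.8, 3.5, 25.0], [-1.1, 3.6, 33.4], [-1.3, 3.6, 20.5], [-3.2, 4.4, 14.6], [4.0, 4.5, 27.1], [-7.9, 4.7, 39.2], [-4.8, 4.8, 21.5], [-5.6, 5.1, 37.8], [-0.0, 5.3, 18.9], [-3.2, 5.3, 36.5], [-0.2, 5.6, 31.7], [-5.5, 5.7, 34.2], [-1.7, 5.9, 38.7], [1.3, 6.2, 33.8], [-4.7, 6.3, 27.0], [1.5, 6.6, 17.3], [-7.1, 6.7, 24.7], [-2.1, 7.2, 34.9], [-0.9, 7.2, 27.8], [-3.7, 7.5, 29.0], [-0.4, 7.5, 37.0], [-6.5, 7.7, 30.2], [-2.7, 7.7, 21.9], [1.3, 7.8, 39.2], [-0.2, 7.9, 20.6], [-6.0, 8.0, 39.5], [0.4, 8.0, 29.9], [-3.8, 8.3, 25.3], [-5.9, 8.4, 23.0], [-7.3, 8.5, 17.3], [-2.3, 8.7, 14.7], [-5.0, 8.9, 15.9]]
```

```bash
cat >> h.py <<'E'
def plan(*targets,cmd=None):
    """targets (x,y,z[,jaw az]) -> tool shift cm, roll, from current measured pose"""
    st=bot.state();Rm=R.from_rotvec(st['ee_rot']).as_matrix()
    az=np.arctan2(Rm[1,0],Rm[0,0])
    print('clock',round(st['clock'],2),'pos',st['ee_pos'].round(1),'az',round(az,4),'F',st['wrist_force'].round(1),'w',round(st['width'],3),'j6',st['joints'][5].round(2), 'tilt',Rm[:,2].round(3))
    for t in targets:
        d=(np.array(t[:3])-st['ee_pos'])/10
        print(t,'->',(Rm.T@d).round(2), 'roll',round(-(t[3]-az),3) if len(t)>3 else '', 'dist mm',round(np.linalg.norm(d)*10))
E
python3 -c "
from h import *
plan((430,100,200,1.363),(500,-316,180,1.363))"
```

```text
clock 1.45 pos [206.5 589.9 231.3] az 1.234 F [ 0.3 -0.1  0.5] w 0.999 j6 -0.12 tilt [-0. -0. -1.]
(430, 100, 200, 1.363) -> [-38.85  37.28   3.13] roll -0.129 dist mm 539
(500, -316, 180, 1.363) -> [-75.8   57.63   5.13] roll -0.129 dist mm 954
```

Emit:
{"op": "move_arm", "data": {
  "commands": [
    [[6, -38.8, 37.3, 3.1, -0.129], [6, -38.8, 37.3, 3.1, -0.129], [6, -38.8, 37.3, 3.1, -0.129], [6, -38.8, 37.3, 3.1, -0.129], [6, -38.8, 37.3, 3.1, -0.129], [6, -38.8, 37.3, 3.1, -0.129], [6, -38.8, 37.3, 3.1, -0.129], [6, -38.8, 37.3, 3.1, -0.129]]
  ],
  "squeeze": 40
}}

```text
clock: 2.12
ee_pos: [345.3, 285.5, 212.3]
ee_rot: [2.439, 1.98, 0.002]
wrist_force: [1.5, 0.8, 0.1]
width: 0.704
```

```bash
python3 -c "
from h import *
plan((440,0,200,1.363),(500,-317,180,1.363))"
```

```text
clock 2.12 pos [345.3 285.5 212.3] az 1.3637 F [1.5 0.8 0.1] w 0.704 j6 -0.84 tilt [ 0.001  0.001 -1.   ]
(440, 0, 200, 1.363) -> [-25.99  15.14   1.22] roll 0.001 dist mm 301
(500, -317, 180, 1.363) -> [-55.78  27.53   3.21] roll 0.001 dist mm 623
```

Emit:
{"op": "move_arm", "data": {
  "commands": [
    [[6, -26, 15.1, 1.2, 0], [6, -26, 15.1, 1.2, 0], [6, -26, 15.1, 1.2, 0], [6, -26, 15.1, 1.2, 0], [6, -26, 15.1, 1.2, 0], [6, -26, 15.1, 1.2, 0], [6, -55.8, 27.5, 3.2, 0], [6, -55.8, 27.5, 3.2, 0]]
  ]
}}

```text
clock: 2.78
ee_pos: [440.2, -33.6, 197.7]
ee_rot: [2.439, 1.978, 0.002]
wrist_force: [-0.1, 0.4, -0.2]
width: 0.705
```

```bash
python3 -c "
from h import *
plan((500,-317,170,1.363))"
```

```text
clock 2.78 pos [440.2 -33.6 197.7] az 1.3627 F [-0.1  0.4 -0.2] w 0.705 j6 -1.61 tilt [ 0.001 -0.    -1.   ]
(500, -317, 170, 1.363) -> [-26.49  11.7    2.78] roll -0.0 dist mm 291
```

Emit:
{"op": "move_arm", "data": {
  "commands": [
    [[6, -26.5, 11.7, 2.8, 0], [6, -26.5, 11.7, 2.8, 0], [6, -26.5, 11.7, 2.8, 0], [6, -26.5, 11.7, 2.8, 0], [6, -26.5, 11.7, 2.8, 0], [6, -26.5, 11.7, 2.8, 0], [6, -26.5, 11.7, 2.8, 0], [6, -26.5, 11.7, 2.8, 0]]
  ]
}}

```text
clock: 3.45
ee_pos: [499.7, -320.8, 167.7]
ee_rot: [2.445, 1.973, -0.003]
wrist_force: [-1.6, 0.2, -0.3]
width: 0.701
```

```bash
python3 -c "
from h import *
plan((500.9,-317.3,72,1.363))
st=bot.state();im,d=bot.capture('wrist');save('w1',im)
W=cloud('wrist',d,st)
i=im.astype(int);red=(i[...,0]>100)&(i[...,1]<70)&(i[...,2]<80)&(W[...,2]>60)&(abs(W[...,0]-500)<40)&(abs(W[...,1]+317)<30)
P=W[red];print(len(P),np.median(P,0),P.min(0),P.max(0))
top=P[(P[:,2]>80)];rr=cv2.minAreaRect(top[:,:2].astype(np.float32));print(rr)
print(bot.recognise('wrist','wing'))
"
```

```text
clock 3.45 pos [ 499.7 -320.8  167.7] az 1.3579 F [-1.6  0.2 -0.3] w 0.701 j6 -2.05 tilt [-0.001 -0.001 -1.   ]
(500.9, -317.3, 72, 1.363) -> [0.39 0.05 9.57] roll -0.005 dist mm 96
868 [ 497.65615462 -318.52166117  103.99094578] [ 481.9734269  -328.99846918   78.66549352] [ 523.90188291 -310.23947155  113.41982118]
((503.2119445800781, -319.2282409667969), (11.496246337890625, 41.81804656982422), 77.24305725097656)
[{'uv': [191.8, 31.5], 'confidence': 0.97}, {'uv': [262.6, 202.9], 'confidence': 0.84}]
```

View pics/w1.png

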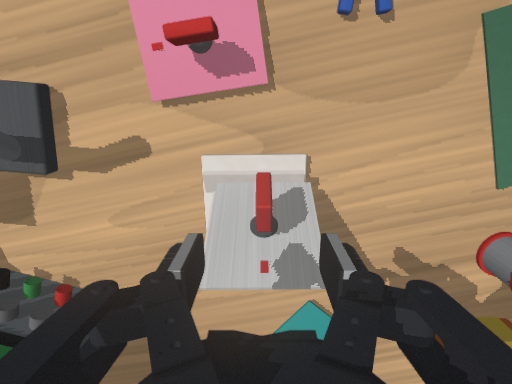

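```bash
python3 -c "
from h import *
plan((501,-318.8,110,1.353),(501,-318.8,72,1.353))
"
```

```text
clock 3.55 pos [ 499.5 -316.1  168.4] az 1.3607 F [-0.3  0.4 -0.5] w 0.701 j6 -2.05 tilt [-0.001  0.001 -1.   ]
(501, -318.8, 110, 1.353) -> [-0.24  0.21  5.84] roll 0.008 dist mm 59
(501, -318.8, 72, 1.353) -> [-0.24  0.22  9.64] roll 0.008 dist mm 96
```

```bash
cat >> h.py <<'E'
def wing_meas(cx,cy,zmin,name):
    st=bot.state();im,d=bot.capture('wrist');save(name,im)
    W=cloud('wrist',d,st);i=im.astype(int)
    red=(i[...,0]>100)&(i[...,1]<70)&(i[...,2]<80)&(W[...,2]>zmin)&(abs(W[...,0]-cx)<45)&(abs(W[...,1]-cy)<45)
    P=W[red];print('at',st['ee_pos'].round(1),len(P),np.median(P,0).round(1),P.min(0).round(1),P.max(0).round(1))
    print(cv2.minAreaRect(P[:,:2].astype(np.float32)))
    return im,d,W,st,P
E
python3 -c "
from h import *
wing_meas(500,-318,80,'w2')
plan((501,-318.8,72,1.353))
"
```

```text
at [ 499.5 -316.1  168.4] 850 [ 497.6 -318.7  104.3] [ 482.2 -330.    80. ] [ 545.  -310.2  113.2]
((513.7493896484375, -321.6314392089844), (11.093064308166504, 63.563480377197266), 77.18067169189453)
clock 3.6 pos [ 499.6 -315.   168.9] az 1.3621 F [ 0.8  0.5 -0.1] w 0.706 j6 -2.05 tilt [-0.001  0.001 -1.   ]
(501, -318.8, 72, 1.353) -> [-0.35  0.22  9.69] roll 0.009 dist mm 97
```

Emit:
{"op": "move_arm", "data": {
  "commands": [
    [[6, -0.3, 0.2, 3.5, 0.009], [6, -0.3, 0.2, 6, 0.009], [6, -0.3, 0.2, 8, 0.009], [6, -0.3, 0.2, 9.6, 0.009], [6, -0.3, 0.2, 9.6, 0.009], [6, -0.3, 0.2, 9.6, 0.009]]
  ]
}}

```text
clock: 4.1
ee_pos: [500.8, -316.6, 73.0]
ee_rot: [-2.446, -1.969, 0.0]
wrist_force: [0.6, -0.0, 0.8]
width: 0.698
```

```bash
python3 -c "
from h import *
plan((501,-318.8,72,1.353))
im,d=bot.capture('wrist');save('w3',im)
im,d=bot.capture('scene');save('s3',cv2.resize(im[80:220,70:270],(800,560)))
"
```

```text
clock 4.1 pos [ 500.8 -316.6   73. ] az 1.3556 F [ 0.6 -0.   0.8] w 0.698 j6 -2.04 tilt [-0.001  0.001 -1.   ]
(501, -318.8, 72, 1.353) -> [-0.21  0.06  0.1 ] roll 0.003 dist mm 2
```

View pics/w3.png

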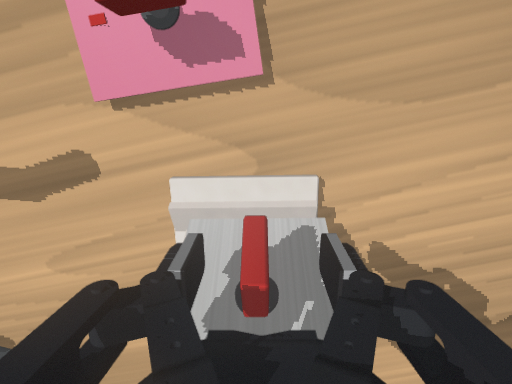

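View pics/s3.png

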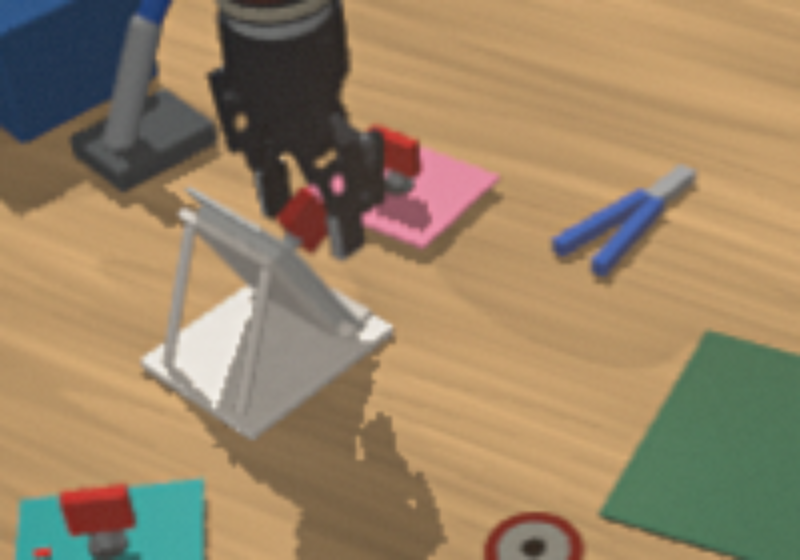

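The wing at (257,265) lies between the pads at (188,270) and (338,270), about 2 mm off centre. I'll correct that and close.

Emit:
{"op": "move_arm", "data": {
  "commands": [
    [[6, -0.2, 0, 0.1, 0], [3, -0.2, 0, 0.1, 0], [2, -0.2, 0, 0.1, 0], [1, -0.2, 0, 0.1, 0], [0.4, -0.2, 0, 0.1, 0], [0.4, -0.2, 0, 0.1, 0], [0.4, -0.2, 0, 0.1, 0], [0.4, -0.2, 0, 0.1, 0]]
  ],
  "squeeze": 45
}}

```text
clock: 4.87
ee_pos: [500.9, -320.2, 72.7]
ee_rot: [2.448, 1.968, 0.0]
wrist_force: [-0.8, 1.5, 3.2]
width: 0.135
```

```bash
python3 -c "
from h import *
plan((490,-316.5,130,1.353))
"
```

```text
clock 4.87 pos [ 500.9 -320.2   72.7] az 1.3542 F [-0.8  1.5  3.2] w 0.135 j6 -2.05 tilt [ 0.  0. -1.]
(490, -316.5, 130, 1.353) -> [ 0.13 -1.15 -5.73] roll 0.001 dist mm 58
```

Emit:
{"op": "move_arm", "data": {
  "commands": [
    [[0.4, 0, -0.2, -0.6, 0], [0.4, 0, -0.5, -1.5, 0], [0.4, 0, -1.0, -3.0, 0], [0.4, 0, -1.8, -5.0, 0], [0.4, 0, -2.5, -7.0, 0], [0.4, 0, -3.0, -9.0, 0], [0.4, 0, -3.0, -10.0, 0], [0.4, 0, -3.0, -10.0, 0]]
  ]
}}

```text
clock: 5.53
ee_pos: [472.5, -315.0, 175.7]
ee_rot: [2.444, 1.964, 0.002]
wrist_force: [0.7, -0.3, -1.7]
width: 0.133
```

```bash
python3 -c "
from h import *
plan((475,-3,180,1.353))
im,d=bot.capture('wrist');save('w4',im)
im,d=bot.capture('scene');save('s4',cv2.resize(im[50:220,70:270],(800,680))[:600])
"
```

```text
clock 5.53 pos [ 472.5 -315.   175.7] az 1.3536 F [ 0.7 -0.3 -1.7] w 0.133 j6 -2.07 tilt [ 0.005 -0.004 -1.   ]
(475, -3, 180, 1.353) -> [30.52 -6.48 -0.55] roll 0.001 dist mm 312
```

View pics/w4.png

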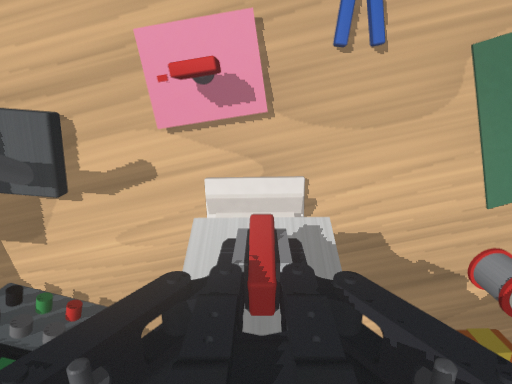

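View pics/s4.png

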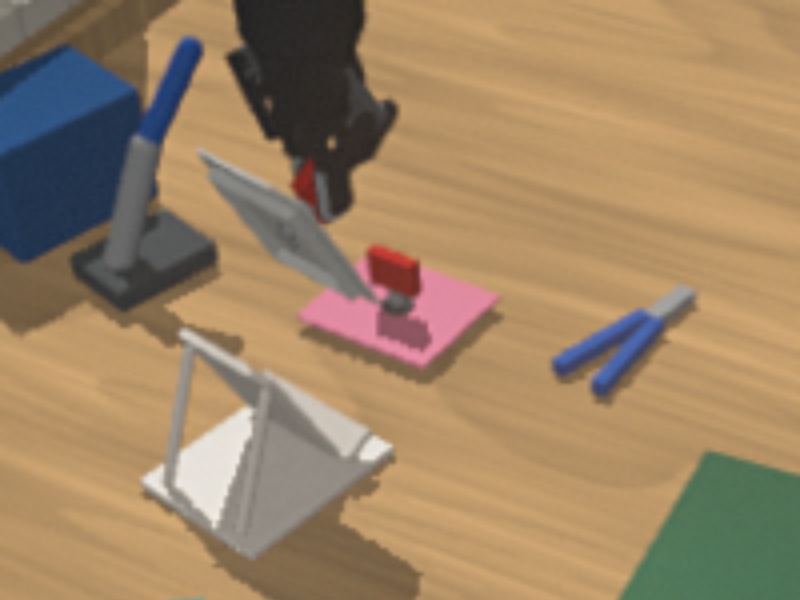

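```bash
python3 -c "
from h import *
plan((412,11.5,140,1.353),(412,11.5,62,1.353))
"
```

```text
clock 5.63 pos [ 471.4 -313.7  172. ] az 1.3539 F [-1.1 -0.2 -3.2] w 0.131 j6 -2.07 tilt [ 0. -0. -1.]
(412, 11.5, 140, 1.353) -> [ 30.48 -12.8    3.19] roll 0.001 dist mm 332
(412, 11.5, 62, 1.353) -> [ 30.49 -12.8   10.99] roll 0.001 dist mm 348
```

Emit:
{"op": "move_arm", "data": {
  "commands": [
    [[0.4, 1.5, -0.6, 0, 0], [0.4, 4.5, -1.9, 0, 0], [0.4, 8, -3.4, 0, 0], [0.4, 11.5, -4.8, 0.5, 0], [0.4, 15, -6.3, 1, 0], [0.4, 18.5, -7.8, 1.5, 0], [0.4, 21.5, -9.0, 2, 0], [0.4, 24, -10.1, 2.5, 0]]
  ]
}}

```text
clock: 6.3
ee_pos: [422.7, -55.2, 144.8]
ee_rot: [-2.445, -1.967, 0.002]
wrist_force: [0.7, 0.4, -2.3]
width: 0.133
```

Emit:
{"op": "move_arm", "data": {
  "commands": [
    [[0.4, 2.5, -1.1, 1, 0], [0.4, 4.5, -1.9, 2, 0], [0.4, 6, -2.5, 3, 0], [0.4, 6.5, -2.7, 4.5, 0], [0.4, 6.5, -2.7, 6, 0], [0.4, 6.5, -2.7, 7, 0], [0.4, 6.5, -2.7, 7.5, 0], [0.4, 6.5, -2.7, 7.5, 0]]
  ]
}}

```text
clock: 6.97
ee_pos: [410.5, 11.7, 70.1]
ee_rot: [-2.446, -1.966, 0.005]
wrist_force: [-0.0, -0.4, -2.1]
width: 0.134
```

```bash
python3 -c "
from h import *
plan((412,11.5,62,1.353))
im,d=bot.capture('wrist');save('w5',im)
im,d=bot.capture('scene');save('s5',cv2.resize(im[50:230,180:420],(800,600)))
"
```

```text
clock 6.97 pos [410.5  11.7  70.1] az 1.3537 F [-0.  -0.4 -2.1] w 0.134 j6 -1.51 tilt [-0.004  0.001 -1.   ]
(412, 11.5, 62, 1.353) -> [0.01 0.16 0.8 ] roll 0.001 dist mm 8
```

View pics/s5.png

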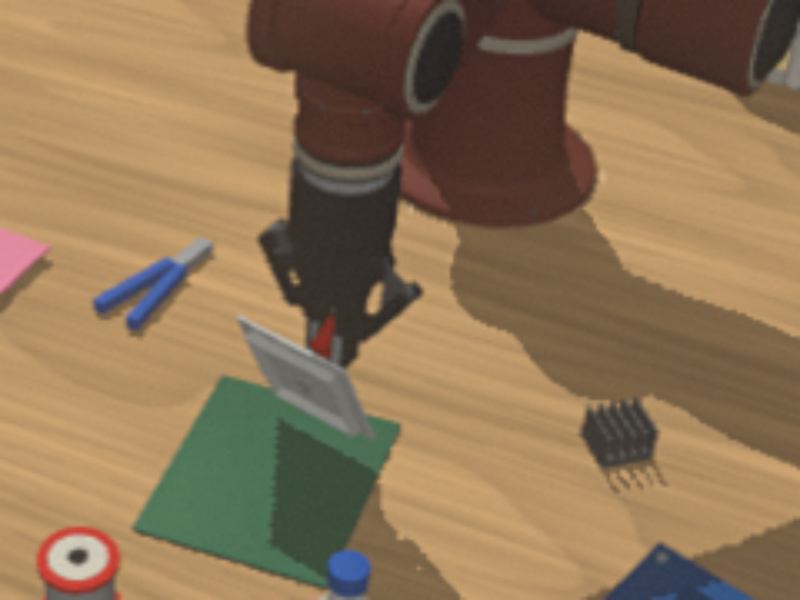

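Emit:
{"op": "move_arm", "data": {
  "commands": [
    [[0.4, 0, 0.1, 0.6, 0], [0.4, 0, 0.1, 1.2, 0], [0.4, 0, 0.1, 1.4, 0], [0.4, 0, 0.1, 1.6, 0], [0.4, 0, 0.1, 1.8, 0], [0.4, 0, 0.1, 1.9, 0]]
  ]
}}

```text
clock: 7.57
ee_pos: [412.9, 11.4, 53.0]
ee_rot: [-2.449, -1.968, 0.0]
wrist_force: [0.6, -0.6, -2.3]
width: 0.133
```

```bash
python3 -c "
from h import *
plan((412,11.5,50,1.353))
im,d=bot.capture('scene');save('s6',cv2.resize(im[110:200,230:350],(800,600)))
W=cloud('scene',d);im=im.astype(int)
"
```

```text
clock 7.57 pos [412.9  11.4  53. ] az 1.354 F [ 0.6 -0.6 -2.3] w 0.133 j6 -1.51 tilt [-0.  0. -1.]
(412, 11.5, 50, 1.353) -> [-0.01 -0.09  0.3 ] roll 0.001 dist mm 3
```

View pics/s6.png

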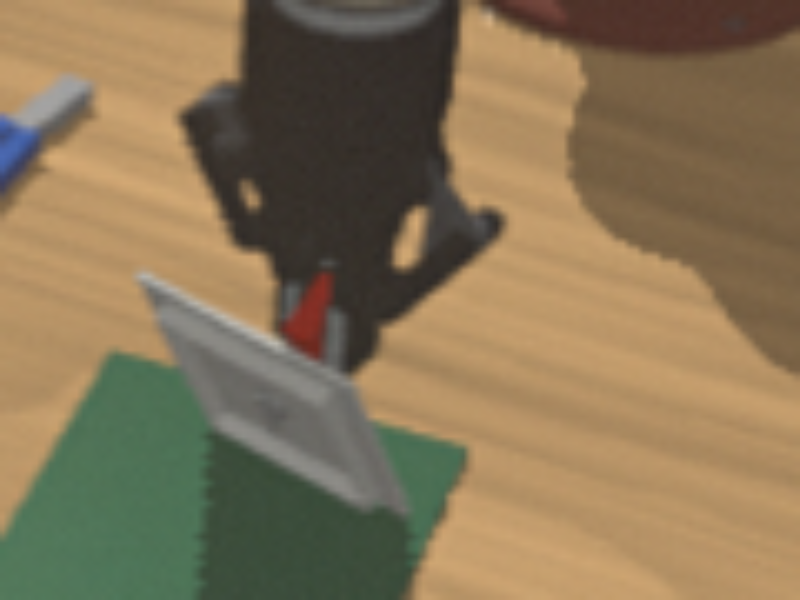

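Emit:
{"op": "move_arm", "data": {
  "commands": [
    [[0.4, 0, 0, 0.1, 0], [0.4, 0, 0, 0.2, 0], [0.4, 0, 0, 0.3, 0], [0.4, 0, 0, 0.3, 0]]
  ]
}}

```text
clock: 7.95
ee_pos: [414.1, 11.1, 51.5]
ee_rot: [2.447, 1.967, 0.002]
wrist_force: [-1.6, -1.3, 5.2]
width: 0.127
```

Emit:
{"op": "move_arm", "data": {
  "commands": [
    [[0.4, 0, 0, 0, 0], [0.4, 0, 0.5, 0, 0], [0.4, 0, 0.9, 0, 0], [0.4, 0, 1.3, 0, 0], [0.4, 0, 1.7, 0.03, 0], [0.4, 0, 2.1, 0.1, 0], [0.4, 0, 2.5, 0.2, 0], [0.4, 0, 2.8, 0.28, 0]]
  ],
  "squeeze": 20
}}

```text
clock: 8.62
ee_pos: [440.6, 5.4, 47.4]
ee_rot: [-2.448, -1.968, 0.001]
wrist_force: [-4.0, 0.7, 6.1]
width: 0.135
```

```bash
python3 -c "
from h import *
plan((412,11.5,50,1.353))
im,d=bot.capture('scene');save('s7',cv2.resize(im[110:200,230:350],(800,600)))
"
```

```text
clock 8.62 pos [440.6   5.4  47.4] az 1.354 F [-4.   0.7  6.1] w 0.135 j6 -1.51 tilt [-0.001  0.    -1.   ]
(412, 11.5, 50, 1.353) -> [-0.02 -2.92 -0.26] roll 0.001 dist mm 29
```

View pics/s7.png

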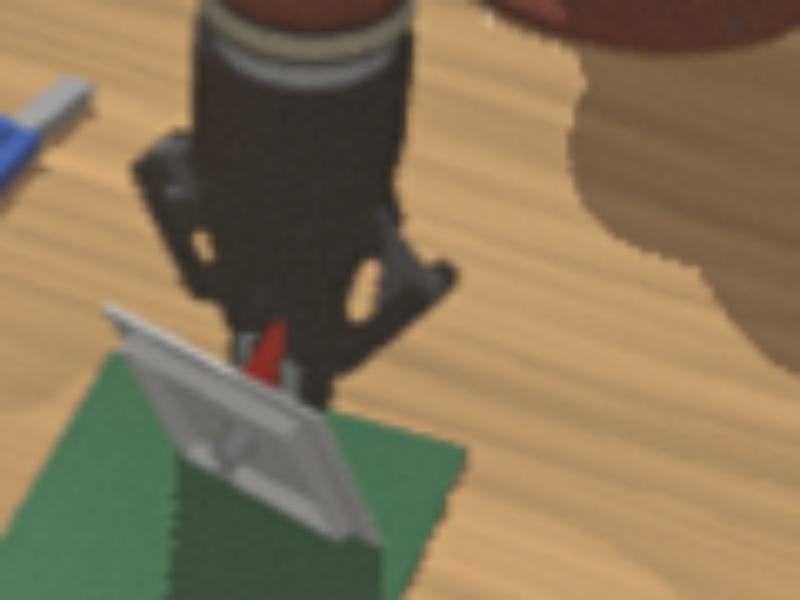

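```bash
cat >> h.py <<'E'
def face_plane(W,im,ee,zmin=8,r=85):
    i=im.astype(int);g=(abs(i[...,0]-i[...,1])<22)&(abs(i[...,1]-i[...,2])<22)&(i.mean(-1)>110)
    k=g&(W[...,2]>zmin)&(np.hypot(W[...,0]-ee[0],W[...,1]-ee[1])<r)&(W[...,2]<ee[2]+60)
    F=W[k];rng=np.random.default_rng(0);best=0;K=None
    if len(F)<50: print('few',len(F));return
    for _ in range(600):
        a=F[rng.choice(len(F),3,False)];n=np.cross(a[1]-a[0],a[2]-a[0]);l=np.linalg.norm(n)
        if l<150: continue
        n/=l;q=abs((F-a[0])@n)<1.5
        if q.sum()>best:best=q.sum();K=q
    I=F[K];c=I.mean(0);n=np.linalg.svd(I-c)[2][2];n*=np.sign(n[2])
    print('plane',len(F),best,c.round(1),n.round(3),'elev',np.degrees(np.arcsin(n[2])).round(1),'az',np.degrees(np.arctan2(n[1],n[0])).round(1),'z range',np.percentile(I[:,2],[1,99]).round(1))
    return I,c,n
E
python3 -c "
from h import *
st=bot.state();im,d=bot.capture('wrist');save('w7',im);W=cloud('wrist',d,st)
r=face_plane(W,im,st['ee_pos'])
if r: print('tcp grasp height over face', (st['ee_pos']+[0,0,19]-r[1])@r[2])
i=im.astype(int)
red=(i[...,0]>100)&(i[...,1]<70)&(i[...,2]<80)&(W[...,2]>30)&(np.hypot(W[...,0]-440,W[...,1]-5)<60)
C=(W[red]-r[1])@r[2];print('wing height over face',np.percentile(C,[1,5,50,95,99]))
"
```

```text
plane 7325 6503 [450.3   4.1  32.3] [-0.873  0.188  0.45 ] elev 26.7 az 167.9 z range [ 8.4 75.8]
tcp grasp height over face 23.789193504657803
wing height over face [ 9.73803614 13.75671589 34.76553828 35.87647881 36.31746898]
```

View pics/w7.png

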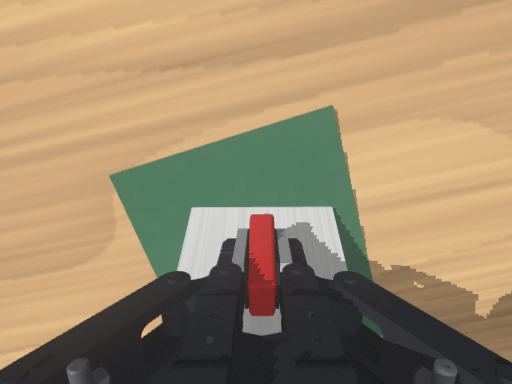

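The tool slid the cover along and compressed the stud about 9 mm; it did not pivot (the face is still at 26.7°). I'll relieve the spring, then loosen the grip gradually so it pivots about the pads with its edge on the mat.

Emit:
{"op": "move_arm", "data": {
  "commands": [
    [[0.4, 0, -0.4, -0.2, 0], [0.4, 0, -0.8, -0.4, 0], [0.9, 0, -0.8, -0.4, 0], [1.0, 0, -0.8, -0.4, 0], [1.0, 0, -0.8, -0.4, 0]]
  ],
  "squeeze": 20
}}

```text
clock: 9.13
ee_pos: [432.9, 7.0, 51.5]
ee_rot: [2.448, 1.968, 0.001]
wrist_force: [-1.7, 0.3, 3.9]
width: 0.133
```

```bash
cat >> h.py <<'E'
def chk(name):
    st=bot.state();im,d=bot.capture('wrist');save(name,im);W=cloud('wrist',d,st)
    plan()
    r=face_plane(W,im,st['ee_pos'])
    if r:
        print('grasp height over face', ((st['ee_pos']+[0,0,19]-r[1])@r[2]).round(1))
        i=im.astype(int);red=(i[...,0]>100)&(i[...,1]<70)&(i[...,2]<80)&(np.linalg.norm(W-st['ee_pos'],axis=-1)<80)
        C=(W[red]-r[1])@r[2];print('wing over face',np.percentile(C,[5,50,95,99]).round(1))
    return im,d,W,st,r
E
python3 -c "
from h import *
chk('w8')
"
```

```text
clock 9.18 pos [432.9   7.   51.5] az 1.3539 F [-1.4  0.7  3.8] w 0.134 j6 -1.51 tilt [ 0.001 -0.    -1.   ]
plane 5706 4883 [449.8   4.2  31.6] [-0.876  0.188  0.444] elev 26.4 az 167.9 z range [ 8.3 73.1]
grasp height over face 32.6
wing over face [22.7 43.6 44.7 45.2]
```

Emit:
{"op": "move_arm", "data": {
  "commands": [
    [[1.1, 0, 0, 0, 0], [1.1, 0, 0, 0, 0], [1.12, 0, 0, 0, 0], [1.12, 0, 0, 0, 0]]
  ]
}}

```text
clock: 9.52
ee_pos: [432.7, 7.1, 51.6]
ee_rot: [2.448, 1.968, 0.0]
wrist_force: [-2.6, -0.8, 4.3]
width: 0.135
```

```bash
python3 -c "
from h import *
chk('w9')
"
```

```text
clock 9.57 pos [432.7   7.1  51.6] az 1.3539 F [-1.8  0.   3.4] w 0.133 j6 -1.51 tilt [ 0. -0. -1.]
plane 5664 4864 [449.9   4.2  31.7] [-0.876  0.189  0.444] elev 26.4 az 167.8 z range [ 8.4 73. ]
grasp height over face 32.8
wing over face [22.7 43.8 44.9 45.3]
```

Emit:
{"op": "move_arm", "data": {
  "commands": [
    [[1.14, 0, 0, 0, 0], [1.14, 0, 0, 0, 0], [1.16, 0, 0, 0, 0], [1.16, 0, 0, 0, 0]]
  ]
}}

```text
clock: 9.9
ee_pos: [432.7, 7.1, 51.5]
ee_rot: [2.448, 1.968, 0.0]
wrist_force: [-1.7, 0.0, 4.0]
width: 0.137
```

```bash
python3 -c "
from h import *
chk('w10')
"
```

```text
clock 9.95 pos [432.7   7.1  51.6] az 1.354 F [-1.4 -0.2  4.3] w 0.136 j6 -1.51 tilt [ 0. -0. -1.]
plane 5617 4805 [449.9   4.3  31.7] [-0.876  0.189  0.445] elev 26.4 az 167.8 z range [ 8.4 73. ]
grasp height over face 32.9
wing over face [22.7 43.9 45.  45.4]
```

Emit:
{"op": "move_arm", "data": {
  "commands": [
    [[1.18, 0, 0, 0, 0], [1.18, 0, 0, 0, 0], [1.2, 0, 0, 0, 0], [1.2, 0, 0, 0, 0]]
  ]
}}

```text
clock: 10.28
ee_pos: [432.9, 7.1, 51.5]
ee_rot: [2.448, 1.968, 0.001]
wrist_force: [0.6, -0.1, 1.9]
width: 0.136
```

```bash
python3 -c "
from h import *
chk('w11')
"
```

```text
clock 10.33 pos [432.9   7.1  51.5] az 1.354 F [ 0.8 -0.7  2.2] w 0.144 j6 -1.51 tilt [ 0.001 -0.    -1.   ]
plane 5617 4826 [450.1   4.   31.4] [-0.869  0.188  0.457] elev 27.2 az 167.8 z range [ 8.4 72.3]
grasp height over face 33.4
wing over face [24.2 44.7 45.8 46.2]
```

Emit:
{"op": "move_arm", "data": {
  "commands": [
    [[1.2, 0, 0.2, 0, 0], [1.2, 0, 0.4, 0, 0], [1.2, 0, 0.6, 0, 0], [1.2, 0, 0.8, 0, 0]]
  ]
}}

```text
clock: 10.67
ee_pos: [440.3, 5.4, 51.1]
ee_rot: [-2.448, -1.968, 0.001]
wrist_force: [1.0, -0.1, -0.2]
width: 0.141
```

```bash
python3 -c "
from h import *
chk('w12')
"
```

```text
clock 10.72 pos [440.6   5.3  51.2] az 1.3539 F [ 1.3  0.4 -0.2] w 0.142 j6 -1.51 tilt [-0.  0. -1.]
plane 6954 6114 [453.3   3.4  29.7] [-0.81   0.176  0.559] elev 34.0 az 167.8 z range [ 8.3 69.8]
grasp height over face 33.5
wing over face [26.4 44.8 45.9 46.3]
```

Emit:
{"op": "move_arm", "data": {
  "commands": [
    [[1.2, 0, 0.25, 0, 0], [1.2, 0, 0.5, 0, 0], [1.2, 0, 0.75, 0.05, 0], [1.2, 0, 1.0, 0.1, 0], [1.2, 0, 1.25, 0.15, 0], [1.2, 0, 1.5, 0.22, 0], [1.2, 0, 1.75, 0.3, 0]]
  ]
}}

```text
clock: 11.3
ee_pos: [457.7, 1.6, 48.3]
ee_rot: [-2.449, -1.968, 0.0]
wrist_force: [-0.5, -0.1, -0.1]
width: 0.138
```

```bash
python3 -c "
from h import *
chk('w13')
"
```

```text
clock 11.35 pos [457.9   1.5  48.3] az 1.3539 F [-0.3 -0.5  0.1] w 0.143 j6 -1.51 tilt [ 0. -0. -1.]
plane 9856 8726 [466.5   0.5  13.2] [-0.    -0.001  1.   ] elev 90.0 az -125.9 z range [11.9 14.5]
grasp height over face 54.2
wing over face [22.7 44.5 45.7 46.1]
```

```bash
python3 -c "
from h import *
im,d=bot.capture('scene');save('s13',cv2.resize(im[110:230,200:360],(800,600)))
"
```

```text
(no output)
```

View pics/s13.png

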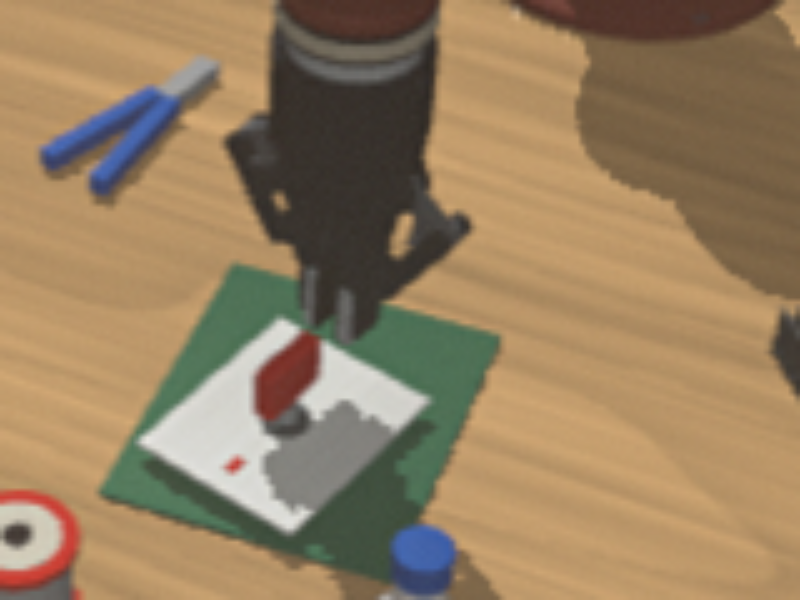

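View pics/w13.png

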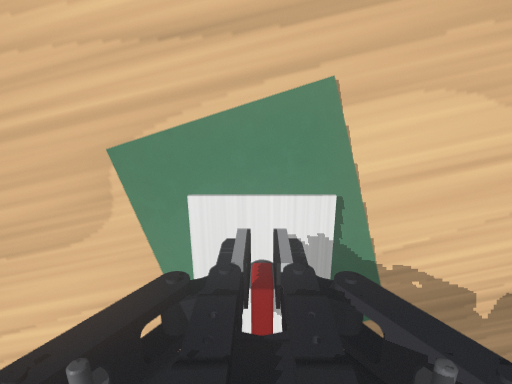

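The cover lies flat and wing-up on the mat, the wing at (285,375) in the scene crop, just ahead of the fingertips. I'll open, retreat and measure.

Emit:
{"op": "move_arm", "data": {
  "commands": [
    [[3, 0, 0, 0, 0], [4, 0, 0, -0.5, 0], [4, 0, 0, -2, 0], [4, 0, 0.5, -5, 0], [4, 0, 1, -7, 0], [4, 0, 1.2, -8, 0], [4, 0, 1.2, -8, 0], [4, 0, 1.2, -8, 0]]
  ]
}}

```text
clock: 12.07
ee_pos: [469.1, -0.9, 128.5]
ee_rot: [2.448, 1.968, 0.0]
wrist_force: [0.5, 0.3, -0.4]
width: 0.466
```

```bash
python3 -c "
from h import *
im,d,W,st,r=chk('w14')
i=im.astype(int)
red=(i[...,0]>100)&(i[...,1]<70)&(i[...,2]<80)&(W[...,2]>40)&(W[...,2]<70)&(np.hypot(W[...,0]-480,W[...,1])<70)
P=W[red];print(P.min(0).round(1),P.max(0).round(1),np.percentile(P[:,2],[50,90]));T=P[P[:,2]>52]
print('wing top rect',cv2.minAreaRect(T[:,:2].astype(np.float32)))
I=r[0];print('face rect',cv2.minAreaRect(I[:,:2].astype(np.float32)))
"
```

```text
clock 12.12 pos [468.2  -0.8 127.3] az 1.354 F [-0.  -0.5  0.1] w 0.466 j6 -1.51 tilt [-0.002  0.    -1.   ]
plane 10303 9172 [487.7  -4.2  13.2] [-0. -0.  1.] elev 90.0 az -121.6 z range [11.8 14.5]
grasp height over face 134.3
wing over face [38.2 44.7 45.9 46.5]
[477.2 -14.5  40.4] [517.5   3.1  60.1] [57.81111894 58.7102382 ]
wing top rect ((497.5485534667969, -5.731522560119629), (10.852921485900879, 39.90547561645508), 78.62782287597656)
face rect ((497.1260681152344, -6.272251129150391), (94.20123291015625, 112.73959350585938), 77.62088775634766)
```

View pics/w14.png

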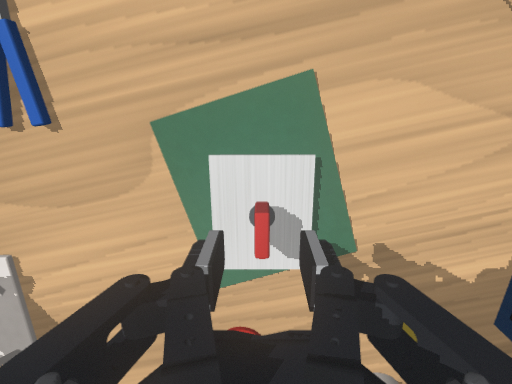

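```bash
python3 -c "
from h import *
plan((470,0,200,1.354),(542,342,200,1.274))
"
```

```text
clock 12.12 pos [468.2  -0.8 127.3] az 1.354 F [-0.  -0.5  0.1] w 0.466 j6 -1.51 tilt [-0.002  0.    -1.   ]
(470, 0, 200, 1.354) -> [ 0.11  0.14 -7.27] roll 0.0 dist mm 73
(542, 342, 200, 1.274) -> [35.06 -0.18 -7.28] roll 0.08 dist mm 358
```

Emit:
{"op": "move_arm", "data": {
  "commands": [
    [[4, 1, 0, -3.5, 0], [4, 4, 0, -6, 0.02], [4, 8, 0, -7.3, 0.04], [4, 12, 0, -7.3, 0.06], [4, 16, 0, -7.3, 0.08], [4, 20, -0.1, -7.3, 0.08], [4, 24, -0.1, -7.3, 0.08], [4, 28, -0.2, -7.3, 0.08]]
  ]
}}

```text
clock: 12.78
ee_pos: [526.2, 274.5, 198.7]
ee_rot: [-2.524, -1.868, 0.006]
wrist_force: [0.5, -0.4, 0.6]
width: 0.468
```

```bash
python3 -c "
from h import *
plan((542,342,200,1.274))
"
```

```text
clock 12.78 pos [526.2 274.5 198.7] az 1.2742 F [ 0.5 -0.4  0.6] w 0.468 j6 -0.92 tilt [-0.004 -0.002 -1.   ]
(542, 342, 200, 1.274) -> [ 6.91 -0.46 -0.14] roll 0.0 dist mm 69
```

Emit:
{"op": "move_arm", "data": {
  "commands": [
    [[4, 3, -0.2, 0, 0], [4, 5.5, -0.4, 0, 0], [4, 6.8, -0.5, 0, 0], [4, 6.9, -0.5, 0, 0], [4, 6.9, -0.5, 0, 0], [4, 6.9, -0.5, 0, 0]]
  ]
}}

```text
clock: 13.28
ee_pos: [542.4, 339.1, 200.5]
ee_rot: [2.526, 1.867, -0.003]
wrist_force: [0.8, -0.2, -0.3]
width: 0.466
```

```bash
python3 -c "
from h import *
plan()
st=bot.state();im,d=bot.capture('wrist');save('w15',im);W=cloud('wrist',d,st);np.savez('pics/w15.npz',im=im,W=W,pos=st['ee_pos'])
plan()
i=im.astype(int)
top=(i[...,2]>i[...,0]+40)&(abs(W[...,2]-69)<5)
P=W[top];print('z',np.median(P[:,2]),len(P))
print('chassis',cv2.minAreaRect(P[:,:2].astype(np.float32)))
"
```

```text
clock 13.28 pos [542.4 339.1 200.5] az 1.2732 F [ 0.8 -0.2 -0.3] w 0.466 j6 -0.83 tilt [-0.002 -0.001 -1.   ]
clock 13.33 pos [542.6 338.9 200.9] az 1.2727 F [ 1.8 -0.5 -0. ] w 0.469 j6 -0.83 tilt [-0.001 -0.001 -1.   ]
z 69.19454995223646 15273
chassis ((605.8500366210938, 323.23193359375), (150.11660766601562, 222.05352783203125), 72.87290954589844)
```

View pics/w15.png

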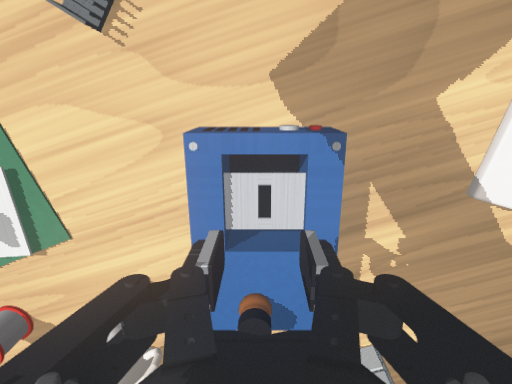

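```bash
python3 -c "
from h import *
z=np.load('pics/w15.npz');im=z['im'].astype(int);W=z['W']
a=np.radians(72.87-90);u=np.array([np.cos(a),np.sin(a)]);v=np.array([-u[1],u[0]])
c=np.array([566,335.])
U=(W[...,:2]-c)@u;V=(W[...,:2]-c)@v;Z=W[...,2]
top=abs(Z-69.5)<4
for u0 in range(-40,50,10):
    k=top&(abs(U-u0)<4); vv=V[k]; print('u',u0,'v inner',vv[vv<0].max().round(1) if (vv<0).any() else None, vv[vv>0].min().round(1) if (vv>0).any() else None)
for v0 in range(-30,40,10):
    k=top&(abs(V-v0)<4)&(abs(U)<100); vv=U[k]; print('v',v0,'u inner',vv[vv<0].max().round(1), vv[vv>0].min().round(1),'outer',vv.min().round(1))
k=top;print('V outer',np.percentile(V[k&(abs(U)<60)],[0.5,99.5]))
# slot: dark on floor
f=(Z<60)&(abs(U)<45)&(abs(V)<38); print('floor z',np.median(Z[f]))
dk=f&(im.sum(-1)<150)&(abs(V)<20)&(abs(U)<22); print('slot',U[dk].min(),U[dk].max(),V[dk].min(),V[dk].max(),U[dk].mean(),V[dk].mean())
i=im; jar=(Z>100)&(Z<118)&(abs(V)<80)&(U>40);print('jar',U[jar].min(),U[jar].max(),V[jar].min(),V[jar].max())
"
```

```text
u -40 v inner -40.4 40.6
u -30 v inner -40.1 40.6
u -20 v inner -40.2 40.5
u -10 v inner -40.2 40.5
u 0 v inner -40.2 40.6
u 10 v inner -40.3 40.6
u 20 v inner -40.0 40.7
u 30 v inner -40.2 40.7
u 40 v inner -40.4 54.9
v -30 u inner -50.0 51.1 outer -69.3
v -20 u inner -49.9 50.9 outer -69.4
v -10 u inner -49.9 51.1 outer -69.3
v 0 u inner -50.0 50.9 outer -69.3
v 10 u inner -49.9 50.9 outer -69.5
v 20 u inner -49.9 50.8 outer -69.3
v 30 u inner -49.8 50.6 outer -69.4
V outer [-74.56833172  74.95171708]
floor z 58.667872776641815Traceback (most recent call last):
  File "<string>", line 15, in <module>
    dk=f&(im.sum(-1)<150)&(abs(V)<20)&(abs(U)<22); print('slot',U[dk].min(),U[dk].max(),V[dk].min(),V[dk].max(),U[dk].mean(),V[dk].mean())
                                                                ~~~~~~~~~^^
    return umr_minimum(a, axis, None, out, keepdims, initial, where)
ValueError: zero-size array to reduction operation minimum which has no identity
```

```bash
python3 -c "
from h import *
plan((497.4,-5.9,180,1.354),(497.4,-5.9,110,1.354))
"
```

```text
clock 13.33 pos [542.6 338.9 200.9] az 1.2727 F [ 1.8 -0.5 -0. ] w 0.469 j6 -0.83 tilt [-0.001 -0.001 -1.   ]
(497.4, -5.9, 180, 1.354) -> [-34.28   5.81   2.13] roll -0.081 dist mm 348
(497.4, -5.9, 110, 1.354) -> [-34.28   5.81   9.13] roll -0.081 dist mm 359
```

Emit:
{"op": "move_arm", "data": {
  "commands": [
    [[4, -2, 0.3, 0, 0], [4, -5.5, 0.9, 0, 0], [4, -9.5, 1.6, 0, -0.02], [4, -13.5, 2.3, 0, -0.04], [4, -17.5, 3, 0.5, -0.06], [4, -21.5, 3.6, 1, -0.081], [4, -25.5, 4.3, 1.5, -0.081], [4, -29, 4.9, 2.1, -0.081]]
  ]
}}

```text
clock: 14.0
ee_pos: [503.8, 45.5, 180.7]
ee_rot: [2.449, 1.966, 0.001]
wrist_force: [0.8, -0.7, -0.4]
width: 0.47
```

```bash
python3 -c "
from h import *
plan((497.4,-5.9,110,1.354))
"
```

```text
clock 14.0 pos [503.8  45.5 180.7] az 1.3529 F [ 0.8 -0.7 -0.4] w 0.47 j6 -1.41 tilt [ 0.001 -0.001 -1.   ]
(497.4, -5.9, 110, 1.354) -> [-5.15  0.48  7.07] roll -0.001 dist mm 88
```

Emit:
{"op": "move_arm", "data": {
  "commands": [
    [[4, -2.5, 0.3, 1.5, 0], [4, -4.5, 0.45, 3.5, 0], [4, -5.1, 0.5, 5.5, 0], [4, -5.1, 0.5, 7, 0], [4, -5.1, 0.5, 7, 0], [4, -5.1, 0.5, 7, 0]]
  ]
}}

```text
clock: 14.5
ee_pos: [497.7, -2.9, 109.8]
ee_rot: [-2.448, -1.966, 0.002]
wrist_force: [0.7, 0.5, -0.1]
width: 0.468
```

```bash
python3 -c "
from h import *
im,d,W,st,r=chk('w16')
i=im.astype(int)
red=(i[...,0]>90)&(i[...,1]<70)&(i[...,2]<80)&(W[...,2]>52)&(W[...,2]<70)&(np.hypot(W[...,0]-490,W[...,1])<70)
T=W[red];print('wing top rect',cv2.minAreaRect(T[:,:2].astype(np.float32)))
plan((497.4,-5.9,33,1.354))
"
```

```text
clock 14.55 pos [498.8  -2.7 111.1] az 1.3541 F [ 0.   0.5 -0.9] w 0.468 j6 -1.51 tilt [ 0.001 -0.    -1.   ]
plane 13337 12192 [490.6  -4.3  13.1] [ 0.    -0.001  1.   ] elev 90.0 az -82.5 z range [11.8 14.5]
grasp height over face 115.7
wing over face [28.6 44.7 45.9 46.4]
wing top rect ((497.8504638671875, -5.851273536682129), (10.55270004272461, 40.09321212768555), 77.10892486572266)
clock 14.55 pos [498.8  -2.7 111.1] az 1.3541 F [ 0.   0.5 -0.9] w 0.468 j6 -1.51 tilt [ 0.001 -0.    -1.   ]
(497.4, -5.9, 33, 1.354) -> [-0.34 -0.07  7.81] roll 0.0 dist mm 78
```

View pics/w16.png

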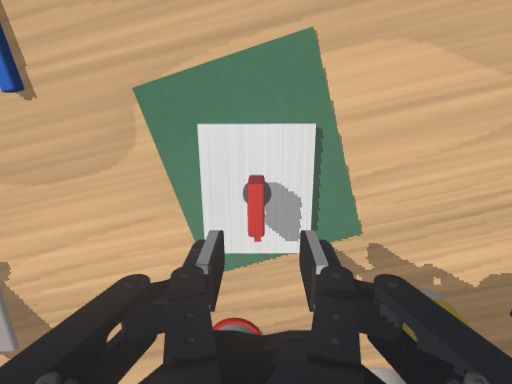

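Emit:
{"op": "move_arm", "data": {
  "commands": [
    [[4, -0.33, 0, 2.5, 0], [4, -0.33, 0, 5, 0], [4, -0.33, 0, 7, 0], [4, -0.33, 0, 7.8, 0], [4, -0.33, 0, 7.8, 0]]
  ]
}}

```text
clock: 14.97
ee_pos: [497.3, -5.1, 31.6]
ee_rot: [-2.446, -1.969, 0.003]
wrist_force: [1.3, -0.1, 0.5]
width: 0.465
```

```bash
python3 -c "
from h import *
plan((497.6,-5.9,33,1.35))
"
```

```text
clock 14.97 pos [497.3  -5.1  31.6] az 1.3554 F [ 1.3 -0.1  0.5] w 0.465 j6 -1.52 tilt [-0.002  0.    -1.   ]
(497.6, -5.9, 33, 1.35) -> [-0.07  0.05 -0.14] roll 0.005 dist mm 2
```

Emit:
{"op": "move_arm", "data": {
  "commands": [
    [[4, -0.08, 0.05, -0.2, 0], [2.5, -0.08, 0.05, -0.2, 0], [1.5, -0.08, 0.05, -0.2, 0], [0.4, -0.08, 0.05, -0.2, 0], [0.4, -0.08, 0.05, -0.2, 0], [0.4, -0.08, 0.05, -0.2, 0], [0.4, -0.08, 0.05, -0.2, 0], [0.4, -0.08, 0.05, -0.2, 0]]
  ],
  "squeeze": 70
}}

```text
clock: 15.63
ee_pos: [499.7, -6.5, 35.4]
ee_rot: [2.446, 1.968, 0.003]
wrist_force: [3.2, -1.1, 3.8]
width: 0.122
```

```bash
python3 -c "
from h import *
im,d,W,st,r=chk('w17')
"
```

```text
clock 15.68 pos [499.4  -6.4  35.2] az 1.355 F [ 3.  -0.   4.1] w 0.122 j6 -1.52 tilt [ 0.002 -0.    -1.   ]
plane 20134 19124 [477.6  -0.9  13.2] [-0.    -0.001  1.   ] elev 89.9 az -93.7 z range [11.9 14.5]
grasp height over face 41.2
wing over face [29.3 43.4 44.4 44.8]
```

Emit:
{"op": "move_arm", "data": {
  "commands": [
    [[0.4, 0, 0, -0.5, 0], [0.4, 0, 0, -1.5, 0], [0.4, 0, 0, -3.5, 0], [0.4, 0, 0, -6, 0], [0.4, 0, 0, -9, 0], [0.4, 0, 0, -11.5, 0], [0.4, 0, 0, -12.5, 0], [0.4, 0, 0, -12.5, 0]]
  ]
}}

```text
clock: 16.35
ee_pos: [499.5, -6.4, 162.1]
ee_rot: [2.445, 1.968, 0.004]
wrist_force: [0.3, 0.1, -2.5]
width: 0.123
```

```bash
python3 -c "
from h import *
im,d,W,st,r=chk('w18')
I=r[0];print('face rect',cv2.minAreaRect(I[:,:2].astype(np.float32)))
plan((566.5,335,160,1.272))
"
```

```text
clock 16.4 pos [498.3  -6.2 159.7] az 1.355 F [ 0.3 -0.1 -2.5] w 0.125 j6 -1.52 tilt [ 0. -0. -1.]
plane 19905 18859 [477.8  -0.9 138.4] [-0.001 -0.001  1.   ] elev 89.9 az -146.9 z range [137.1 139.7]
grasp height over face 42.6
wing over face [27.9 44.8 45.8 46.2]
face rect ((497.919677734375, -5.298564910888672), (94.5887222290039, 114.35356903076172), 77.71390533447266)
clock 16.4 pos [498.3  -6.2 159.7] az 1.355 F [ 0.3 -0.1 -2.5] w 0.125 j6 -1.52 tilt [ 0. -0. -1.]
(566.5, 335, 160, 1.272) -> [ 3.479e+01 -6.400e-01 -3.000e-02] roll 0.083 dist mm 348
```

View pics/w18.png

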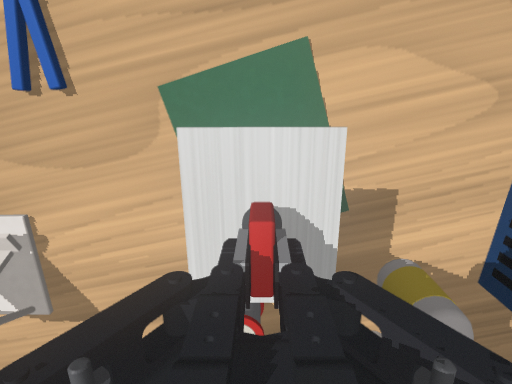

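Emit:
{"op": "move_arm", "data": {
  "commands": [
    [[0.4, 1.5, 0, 0, 0], [0.4, 4.5, -0.1, 0, 0], [0.4, 8, -0.1, 0, 0.02], [0.4, 11.5, -0.2, 0, 0.04], [0.4, 15, -0.3, 0, 0.06], [0.4, 18.5, -0.4, 0, 0.083], [0.4, 22, -0.4, 0, 0.083], [0.4, 25.5, -0.5, 0, 0.083]]
  ]
}}

```text
clock: 17.07
ee_pos: [546.2, 245.0, 155.5]
ee_rot: [-2.526, -1.865, 0.01]
wrist_force: [0.6, -0.1, -2.6]
width: 0.117
```

Emit:
{"op": "move_arm", "data": {
  "commands": [
    [[0.4, 3, -0.1, 0, 0], [0.4, 5.5, -0.1, 0, 0], [0.4, 7.5, -0.2, 0, 0], [0.4, 8.8, -0.2, 0, 0], [0.4, 9.3, -0.2, 0, 0], [0.4, 9.3, -0.2, 0, 0], [0.4, 9.3, -0.2, 0, 0]]
  ]
}}

```text
clock: 17.65
ee_pos: [573.0, 332.3, 158.1]
ee_rot: [-2.528, -1.866, 0.004]
wrist_force: [0.5, -0.4, -2.7]
width: 0.124
```

```bash
python3 -c "
from h import *
im,d,W,st,r=chk('w19')
I=r[0];print('face rect',cv2.minAreaRect(I[:,:2].astype(np.float32)))
plan((566.5,335,160,1.272))
"
```

```text
clock 17.7 pos [573.2 332.1 158.6] az 1.2711 F [ 0.6 -0.1 -2.6] w 0.127 j6 -0.86 tilt [-0.002 -0.001 -1.   ]
plane 20137 18899 [551.7 339.7 134.6] [ 0.006 -0.     1.   ] elev 89.7 az -1.6 z range [133.3 135.9]
grasp height over face 42.6
wing over face [31.1 44.8 45.9 46.2]
face rect ((571.6316528320312, 333.607421875), (94.5975570678711, 114.7951889038086), 72.86953735351562)
clock 17.7 pos [573.2 332.1 158.6] az 1.2711 F [ 0.6 -0.1 -2.6] w 0.127 j6 -0.86 tilt [-0.002 -0.001 -1.   ]
(566.5, 335, 160, 1.272) -> [ 0.08 -0.73 -0.14] roll -0.001 dist mm 7
```

View pics/w19.png

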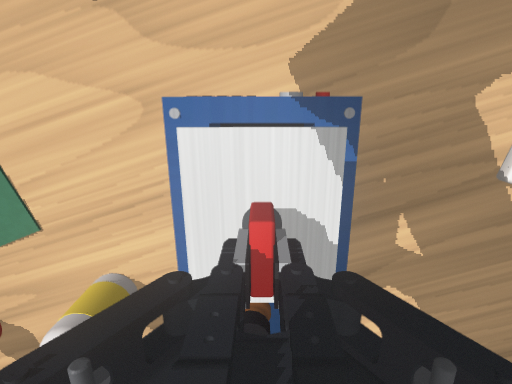

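Emit:
{"op": "move_arm", "data": {
  "commands": [
    [[0.4, 0, -0.4, 1, 0], [0.4, 0, -0.6, 2, 0], [0.4, 0, -0.6, 3, 0], [0.4, 0, -0.6, 4, 0], [0.4, 0, -0.6, 4.5, 0], [0.4, 0, -0.6, 4.5, 0], [0.4, 0, -0.6, 4.5, 0]]
  ]
}}

```text
clock: 18.28
ee_pos: [567.6, 334.9, 113.6]
ee_rot: [-2.527, -1.866, 0.002]
wrist_force: [-0.3, 0.8, -2.8]
width: 0.123
```

```bash
python3 -c "
from h import *
im,d,W,st,r=chk('w20')
I=r[0];print('face rect',cv2.minAreaRect(I[:,:2].astype(np.float32)))
i=im.astype(int);top=(i[...,2]>i[...,0]+40)&(abs(W[...,2]-69)<4)
print('chassis',cv2.minAreaRect(W[top][:,:2].astype(np.float32)))
im,d=bot.capture('scene');save('s20',cv2.resize(im[170:330,300:450],(640,600*160//150))[:600])
"
```

```text
clock 18.33 pos [568.1 335.1 114.5] az 1.2719 F [-0.1  0.5 -2.4] w 0.122 j6 -0.85 tilt [ 0.  0. -1.]
plane 20276 18904 [546.2 342.3  90.1] [ 0.004 -0.001  1.   ] elev 89.7 az -15.6 z range [88.8 91.4]
grasp height over face 42.6
wing over face [34.8 44.8 45.9 46.2]
face rect ((566.1085205078125, 336.0903625488281), (94.62613677978516, 114.5805435180664), 72.91494750976562)
chassis ((582.5191650390625, 330.2730407714844), (150.14862060546875, 172.20115661621094), 73.00303649902344)
```

View pics/w20.png

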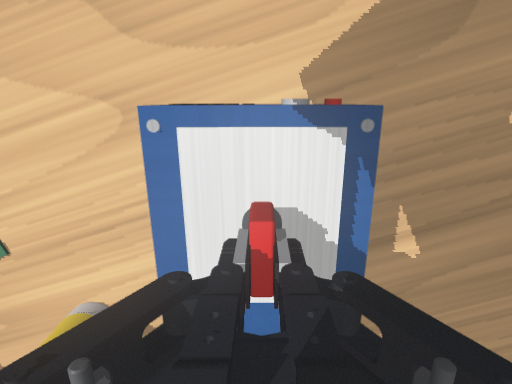

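View pics/s20.png

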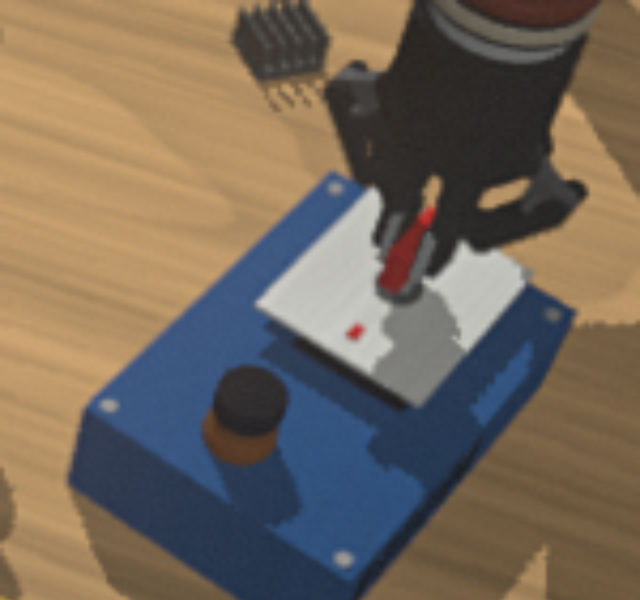

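Emit:
{"op": "move_arm", "data": {
  "commands": [
    [[0.4, -0.06, 0, 0.4, 0], [0.4, -0.06, 0, 0.8, 0], [0.4, -0.06, 0, 1.1, 0], [0.4, -0.06, 0, 1.4, 0], [0.4, -0.06, 0, 1.6, 0], [0.4, -0.06, 0, 1.7, 0]]
  ]
}}

```text
clock: 18.88
ee_pos: [567.4, 334.4, 96.7]
ee_rot: [-2.527, -1.866, 0.001]
wrist_force: [-0.1, -0.7, -1.3]
width: 0.122
```

```bash
python3 -c "
from h import *
im,d,W,st,r=chk('w21')
I=r[0];print('face rect',cv2.minAreaRect(I[:,:2].astype(np.float32)))
"
```

```text
clock 18.93 pos [567.4 334.4  96.8] az 1.272 F [-0.2 -0.1 -2.6] w 0.122 j6 -0.85 tilt [-0.001 -0.    -1.   ]
plane 20298 18928 [546.1 341.8  73.2] [ 0.004 -0.002  1.   ] elev 89.7 az -21.5 z range [71.9 74.5]
grasp height over face 42.7
wing over face [39.9 44.9 45.9 46.3]
face rect ((566.0764770507812, 335.7043762207031), (94.62640380859375, 114.79855346679688), 72.90641784667969)
```

View pics/w21.png

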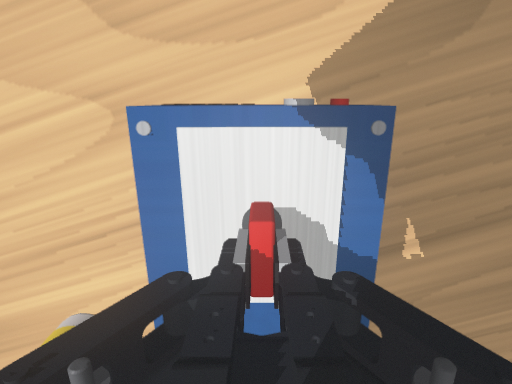

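Emit:
{"op": "move_arm", "data": {
  "commands": [
    [[0.4, 0, 0, 0.1, 0], [0.4, 0, 0, 0.3, 0], [0.4, 0, 0, 0.5, 0], [0.4, 0, 0, 0.7, 0], [0.4, 0, 0, 0.9, 0], [0.4, 0, 0, 1.1, 0], [0.4, 0, 0, 1.3, 0], [0.4, 0, 0, 1.4, 0]]
  ],
  "squeeze": 80
}}

```text
clock: 19.6
ee_pos: [568.2, 334.6, 85.1]
ee_rot: [2.527, 1.866, 0.001]
wrist_force: [-5.5, -2.4, 9.7]
width: 0.121
```

```bash
python3 -c "
from h import *
im,d,W,st,r=chk('w22')
"
```

```text
clock 19.65 pos [568.1 334.7  85. ] az 1.2722 F [-4.5 -2.7  7. ] w 0.123 j6 -0.85 tilt [ 0.001  0.    -1.   ]
plane 21935 20499 [545.7 342.4  72.2] [-0.001 -0.     1.   ] elev 90.0 az -160.3 z range [70.9 73.5]
grasp height over face 31.9
wing over face [30.6 34.2 35.2 35.5]
```

Emit:
{"op": "move_arm", "data": {
  "commands": [
    [[0.4, 0, 0, 0.1, 0], [0.4, 0, 0, 0.2, 0], [0.4, 0, 0, 0.3, 0], [0.4, 0, 0, 0.4, 0], [0.4, 0, 0, 0.45, 0], [0.4, 0, 0, 0.5, 0], [0.4, 0, 0, 0.5, 0]]
  ]
}}

```text
clock: 20.23
ee_pos: [568.2, 334.7, 80.7]
ee_rot: [2.527, 1.866, 0.001]
wrist_force: [-5.4, -2.1, 11.2]
width: 0.116
```

```bash
python3 -c "
from h import *
im,d,W,st,r=chk('w23')
"
```

```text
clock 20.28 pos [568.2 334.7  80.7] az 1.2721 F [-5.9 -2.8 10.4] w 0.119 j6 -0.85 tilt [ 0.001  0.    -1.   ]
plane 22717 21308 [545.1 342.6  72.2] [-0.  0.  1.] elev 90.0 az 158.8 z range [70.9 73.5]
grasp height over face 27.5
wing over face [16.9 29.8 30.8 31.1]
```

Emit:
{"op": "move_arm", "data": {
  "commands": [
    [[0.4, 0, -0.1, 0.15, 0], [0.4, 0, -0.1, 0.15, 0], [0.4, 0, -0.1, 0.15, 0]]
  ]
}}

```text
clock: 20.53
ee_pos: [568.2, 334.7, 80.3]
ee_rot: [2.526, 1.865, 0.003]
wrist_force: [-4.5, -4.2, 13.3]
width: 0.119
```

```bash
python3 -c "
from h import *
im,d,W,st,r=chk('w24')
"
```

```text
clock 20.58 pos [568.1 334.7  80.3] az 1.2722 F [-4.9 -3.8 12.3] w 0.118 j6 -0.85 tilt [ 0.003 -0.    -1.   ]
plane 22715 21365 [545.  342.6  72.2] [-0. -0.  1.] elev 90.0 az -107.2 z range [70.9 73.5]
grasp height over face 27.1
wing over face [17.3 29.3 30.3 30.7]
```

View pics/w24.png

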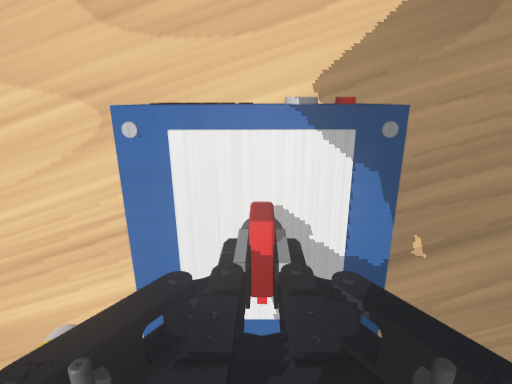

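Emit:
{"op": "move_arm", "data": {
  "commands": [
    [[0.4, 0, -0.05, 0, 0.08], [0.4, 0, -0.05, 0, 0.18], [0.4, 0, -0.05, 0, 0.28], [0.4, 0, -0.05, 0, 0.38], [0.4, 0, -0.05, 0, 0.48], [0.4, 0, -0.05, 0, 0.56]]
  ]
}}

```text
clock: 21.08
ee_pos: [567.4, 333.6, 80.3]
ee_rot: [2.944, 1.087, 0.0]
wrist_force: [-7.5, -9.0, 15.4]
width: 0.121
```

```bash
python3 -c "
from h import *
im,d,W,st,r=chk('w25')
print(st['moment'],st['joints'].round(2))
I=r[0];print('face rect',cv2.minAreaRect(I[:,:2].astype(np.float32)))
"
```

```text
bash:  2029 Killed                     python3 -c "
from h import *
im,d,W,st,r=chk('w25')
print(st['moment'],st['joints'].round(2))
I=r[0];print('face rect',cv2.minAreaRect(I[:,:2].astype(np.float32)))
"
```

View pics/w25.png

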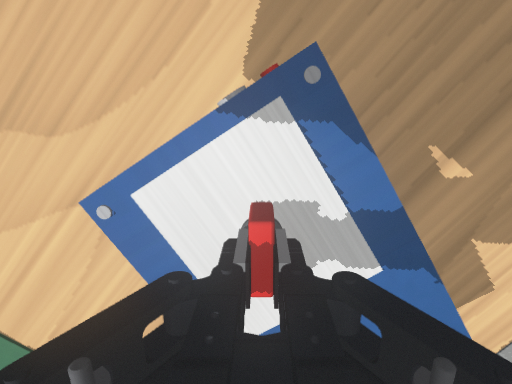

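```bash
sed -i 's/np.linalg.svd(I-c)\[2\]/np.linalg.svd(I-c,full_matrices=False)[2]/' h.py; python3 -c "
from h import *
st=bot.state();plan()
Rm=R.from_rotvec(st['ee_rot']).as_matrix();print('F tool',(Rm.T@st['wrist_force']).round(1),'M tool',(Rm.T@st['moment']).round(2),st['joints'].round(2))
"
```

```text
clock 21.13 pos [567.4 333.5  80.2] az 0.7052 F [-6.8 -8.5 15.3] w 0.12 j6 -0.28 tilt [ 0.001 -0.003 -1.   ]
F tool [-10.8   2.1 -15.3] M tool [-0.42 -1.78 -0.01] [ 0.42  0.26  1.65 -0.    1.24 -0.28]
```

Emit:
{"op": "move_arm", "data": {
  "commands": [
    [[0.4, -0.1, 0, 0, 0.08], [0.4, -0.15, 0, 0, 0.18], [0.4, -0.15, 0, 0, 0.28], [0.4, -0.18, -0.02, 0, 0.38], [0.4, -0.2, -0.03, 0, 0.48], [0.4, -0.22, -0.04, 0, 0.58], [0.4, -0.25, -0.05, 0, 0.68], [0.4, -0.25, -0.05, 0, 0.76]]
  ]
}}

```text
clock: 21.8
ee_pos: [565.5, 332.9, 80.3]
ee_rot: [3.139, -0.082, 0.004]
wrist_force: [-5.0, -7.7, 14.6]
width: 0.124
```

```bash
python3 -c "
from h import *
im,d,W,st,r=chk('w26')
Rm=R.from_rotvec(st['ee_rot']).as_matrix();print('F tool',(Rm.T@st['wrist_force']).round(1),'M tool',(Rm.T@st['moment']).round(2),st['joints'].round(2))
"
```

```text
clock 21.85 pos [565.5 332.9  80.3] az -0.0549 F [-4.5 -6.6 14.3] w 0.116 j6 0.48 tilt [ 0.002 -0.002 -1.   ]
plane 22512 21936 [565.3 352.8  72.2] [0. 0. 1.] elev 90.0 az 14.3 z range [70.9 73.4]
grasp height over face 27.1
wing over face [12.3 29.2 30.2 30.6]
F tool [ -4.5   7.9 -14.6] M tool [-1.21 -1.   -0.11] [ 0.42  0.25  1.65 -0.    1.23  0.47]
```

View pics/w26.png

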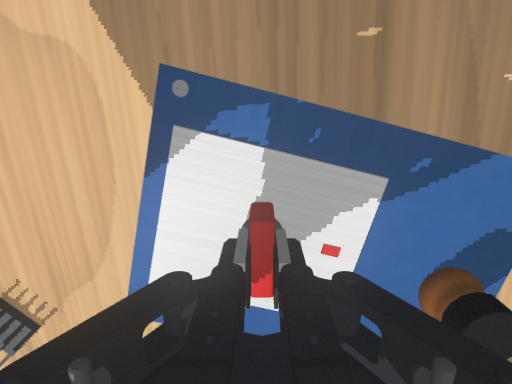

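Emit:
{"op": "move_arm", "data": {
  "commands": [
    [[0.4, -0.03, 0.1, 0, 0.08], [0.4, -0.05, 0.1, 0, 0.16], [0.4, -0.05, 0.1, 0, 0.22], [0.4, -0.05, 0.1, 0, 0.23], [0.4, -0.05, 0.1, 0, 0.23]]
  ]
}}

```text
clock: 22.27
ee_pos: [564.9, 332.9, 80.3]
ee_rot: [-3.111, 0.434, -0.005]
wrist_force: [-4.2, -4.6, 12.5]
width: 0.119
```

```bash
python3 -c "
from h import *
im,d,W,st,r=chk('w27')
Rm=R.from_rotvec(st['ee_rot']).as_matrix();print('F tool',(Rm.T@st['wrist_force']).round(1),'M tool',(Rm.T@st['moment']).round(2),st['joints'].round(2))
"
```

```text
clock 22.32 pos [565.  332.9  80.3] az -0.277 F [-4.6 -4.3 12.6] w 0.118 j6 0.7 tilt [ 0.003 -0.    -1.   ]
plane 22109 21586 [570.6 352.7  72.2] [ 0. -0.  1.] elev 90.0 az -68.7 z range [71.  73.5]
grasp height over face 27.1
wing over face [12.1 29.2 30.3 30.7]
F tool [ -2.8   5.5 -12.5] M tool [-0.93 -0.65 -0.26] [ 0.42  0.25  1.65 -0.    1.23  0.7 ]
```

Emit:
{"op": "move_arm", "data": {
  "commands": [
    [[0.4, 0, 0, -0.2, 0], [0.4, 0, 0, -0.4, 0], [0.4, 0, 0, -0.6, 0], [0.4, 0, 0, -0.7, 0], [0.4, 0, 0, -0.7, 0]]
  ]
}}

```text
clock: 22.73
ee_pos: [564.8, 332.8, 85.0]
ee_rot: [-3.111, 0.435, -0.005]
wrist_force: [1.1, -1.1, 4.4]
width: 0.121
```

```bash
python3 -c "
from h import *
im,d,W,st,r=chk('w28')
Rm=R.from_rotvec(st['ee_rot']).as_matrix();print('F tool',(Rm.T@st['wrist_force']).round(1),'M tool',(Rm.T@st['moment']).round(2),st['joints'].round(2))
"
```

```text
clock 22.78 pos [564.8 332.8  85. ] az -0.2778 F [ 1.5 -2.   5.5] w 0.123 j6 0.7 tilt [ 0.003  0.    -1.   ]
plane 21508 20960 [570.4 351.9  72.2] [ 0. -0.  1.] elev 90.0 az -35.7 z range [70.9 73.4]
grasp height over face 31.8
wing over face [17.1 33.9 35.  35.4]
F tool [ 1.4  0.8 -4.4] M tool [-0.4   0.19 -0.13] [ 0.42  0.25  1.65 -0.    1.24  0.7 ]
```

Emit:
{"op": "move_arm", "data": {
  "commands": [
    [[0.4, 0, 0, -0.15, 0], [0.4, 0, 0, -0.2, 0], [0.4, 0, 0, -0.2, 0]]
  ]
}}

```text
clock: 23.03
ee_pos: [564.7, 332.7, 85.2]
ee_rot: [-3.11, 0.435, -0.005]
wrist_force: [6.8, 0.0, -3.2]
width: 0.121
```

```bash
python3 -c "
from h import *
im,d,W,st,r=chk('w29')
"
```

```text
clock 23.08 pos [564.7 332.7  85.2] az -0.2782 F [ 6.4  0.6 -1.5] w 0.122 j6 0.7 tilt [ 0.003  0.001 -1.   ]
plane 21525 20966 [570.4 351.8  72.2] [-0.    -0.001  1.   ] elev 90.0 az -94.4 z range [71.  73.5]
grasp height over face 32.0
wing over face [17.4 34.1 35.1 35.5]
```

The stud resists the pull, so it is caught. I'll release and retreat upward.

Emit:
{"op": "move_arm", "data": {
  "commands": [
    [[1.5, 0, 0, 0.1, 0], [2.2, 0, 0, 0.1, 0], [3, 0, 0, 0.1, 0], [3, 0, 0, 0.1, 0], [3, 0, 0, -1, 0], [3, 0, 0, -3, 0], [3, 0, 0, -6, 0], [3, 0, 0, -9, 0]]
  ]
}}

```text
clock: 23.75
ee_pos: [562.7, 332.6, 176.7]
ee_rot: [3.11, -0.435, -0.003]
wrist_force: [0.1, 0.5, -0.3]
width: 0.351
```

Emit:
{"op": "move_arm", "data": {
  "commands": [
    [[3, 0, -0.5, -2, 0], [3, 0, -1.5, -4, 0], [3, 0, -2.5, -5.5, 0], [3, 0, -3, -6, 0], [3, 0, -3, -6, 0], [3, 0, -3, -6, 0]]
  ]
}}

```text
clock: 24.25
ee_pos: [571.5, 361.5, 235.6]
ee_rot: [3.111, -0.435, -0.001]
wrist_force: [-0.8, -0.5, 0.1]
width: 0.352
```

```bash
python3 -c "
from h import *
im,d,W,st,r=chk('w30')
i=im.astype(int)
red=(i[...,0]>90)&(i[...,1]<70)&(i[...,2]<80)&(W[...,2]>95)&(W[...,2]<118)&(np.hypot(W[...,0]-566,W[...,1]-335)<40)
T=W[red];print('wing top z',np.median(T[:,2]),cv2.minAreaRect(T[:,:2].astype(np.float32)))
print('face rect',cv2.minAreaRect(r[0][:,:2].astype(np.float32)))
im,d=bot.capture('scene');save('s30',cv2.resize(im,(768,576)))
im,d=bot.capture('top');save('t30',cv2.resize(im,(768,576)))
"
```

```text
clock 24.3 pos [571.1 361.1 234.6] az -0.2779 F [ 0.3 -0.6 -0.7] w 0.355 j6 0.73 tilt [-0.002 -0.001 -1.   ]
plane 8567 7386 [567.  341.   72.1] [-0.  0.  1.] elev 90.0 az 130.1 z range [70.8 73.5]
grasp height over face 182.5Traceback (most recent call last):
  File "<string>", line 3, in <module>
    im,d,W,st,r=chk('w30')
                ~~~^^^^^^^
  File "h.py", line 54, in chk
    C=(W[red]-r[1])@r[2];print('wing over face',np.percentile(C,[5,50,95,99]).round(1))
                                                ~~~~~~~~~~~~~^^^^^^^^^^^^^^^^
    return _quantile_unchecked(
        a, q, axis, out, overwrite_input, method, keepdims, weights)
    return _ureduce(a,
                    func=_quantile_ureduce_func,
    ...<5 lines>...
                    overwrite_input=overwrite_input,
                    method=method)
    r = func(a, **kwargs)
    result = _quantile(arr,
                       quantiles=q,
    ...<2 lines>...
                       out=out,
                       weights=wgt)
    slices_having_nans = np.isnan(arr[-1, ...])
                                  ~~~^^^^^^^^^
IndexError: index -1 is out of bounds for axis 0 with size 0
```

View pics/w30.png

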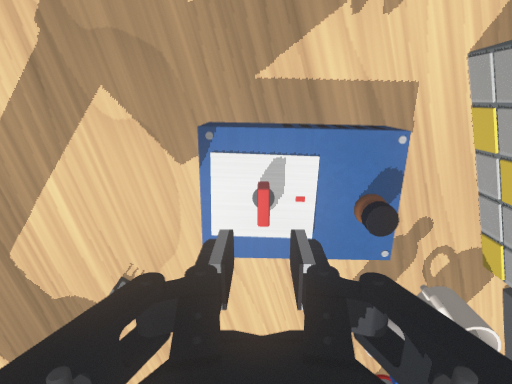

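```bash
python3 -c "
from h import *
st=bot.state();im,d=bot.capture('wrist');save('w31',im);W=cloud('wrist',d,st)
r=face_plane(W,im,[566,335,100]);print('face rect',cv2.minAreaRect(r[0][:,:2].astype(np.float32)))
i=im.astype(int)
red=(i[...,0]>90)&(i[...,1]<70)&(i[...,2]<80)&(W[...,2]>95)&(W[...,2]<118)&(np.hypot(W[...,0]-566,W[...,1]-335)<40)
T=W[red];print('wing top z',np.median(T[:,2]),cv2.minAreaRect(T[:,:2].astype(np.float32)))
im,d=bot.capture('scene');save('s31',cv2.resize(im,(768,576)))
im,d=bot.capture('top');save('t31',cv2.resize(im,(768,576)))
"
```

```text
plane 7910 7519 [567.1 340.4  72.1] [ 0. -0.  1.] elev 90.0 az -62.8 z range [70.7 73.4]
face rect ((568.9690551757812, 343.63934326171875), (110.11688995361328, 114.37832641601562), 72.00071716308594)
wing top z nan ((0.0, 0.0), (0.0, 0.0), 0.0)
  return _methods._mean(a, axis=axis, dtype=dtype,
  ret = ret.dtype.type(ret / rcount)
```

View pics/s31.png

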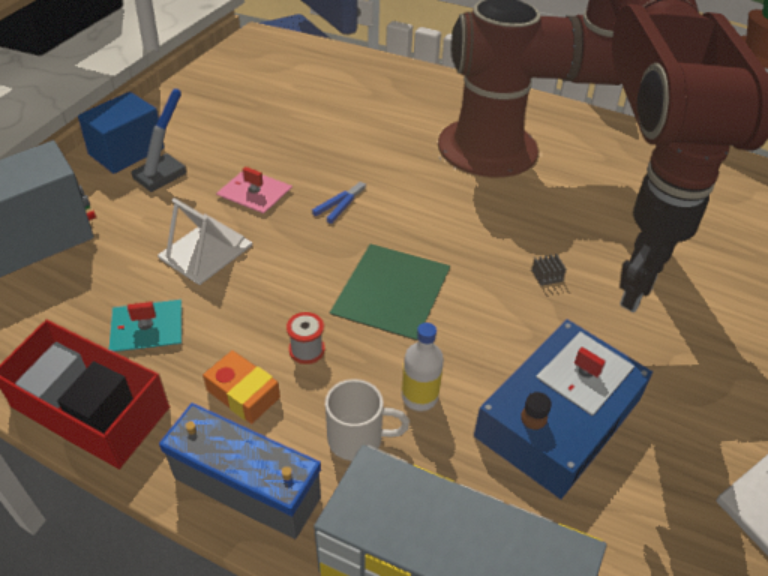

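View pics/t31.png

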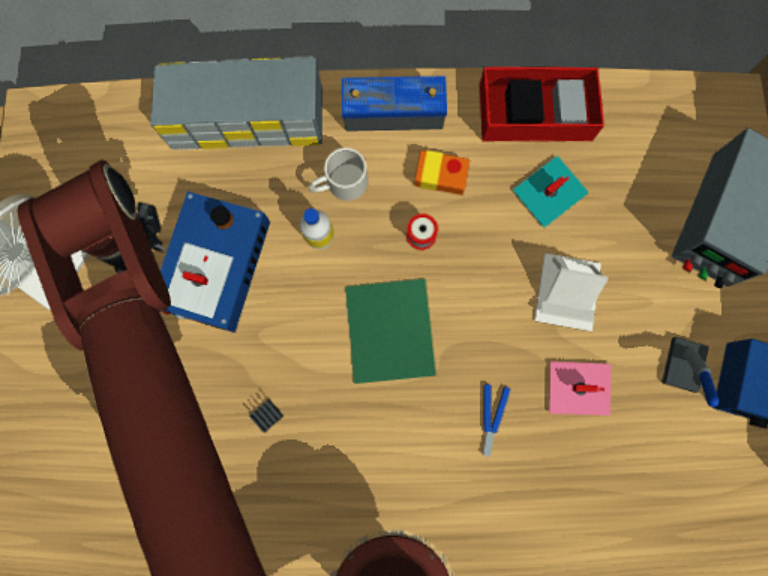

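```bash
python3 -c "
from h import *
st=bot.state();im,d=bot.capture('wrist');W=cloud('wrist',d,st)
i=im.astype(int)
red=(i[...,0]>i[...,1]+70)&(i[...,0]>i[...,2]+70)&(np.hypot(W[...,0]-566,W[...,1]-335)<40)&(W[...,2]>65)
T=W[red];print(len(T),np.percentile(T[:,2],[1,25,50,75,99]).round(1),i[205,263],W[205,263])
K=T[T[:,2]>95];print(cv2.minAreaRect(K[:,:2].astype(np.float32)) if len(K) else '')
print(st['clock'])
"
```

```text
474 [ 72.4 105.8 106.3 106.8 108. ] [228  89  87] [566.68339957 339.00476695 107.19679836]
((566.4561157226562, 336.4845275878906), (38.889373779296875, 10.869595527648926), 74.19319152832031)
24.45
```

```bash
python3 -c "
from h import *
print(bot.sign_off(), bot.state()['clock'])
"
```

```text
the job is handed in; nothing more can be done
the job is handed in; nothing more can be done
```

I moved the cover from the easel to the mat, released it wing-up, took it again by the wing, and fitted and locked it in the bay. I handed the job in at 24.5 s of the 61 s allowed.

**Last checks**
- **Flush:** the face is level and reads 72 mm. The same camera read the chassis top at 69.2 mm, so the face is about 3 mm above it, as specified.
- **Locked:** the tool turned the wing 1.55 rad clockwise until it met the stop. After release, the wing's top stands about 34 mm over the face, so the stud has sprung back to about 11 mm. Pulling up on the wing before letting go did not move it.
- **Bench:** the last scene and top pictures show everything else where it was. The gripper is open and clear, above the chassis.

**What went less smoothly**
- **Laying down on the mat:** my first try only pushed the stud in about 9 mm and slid the cover's lower edge along the mat. I backed off and loosened the grip so the cover could pivot. It tipped over the last part, from about 56° to flat, between two of my checks, so I did not see how fast it landed. It stayed on the mat, with the fingers still around the top of the wing just after.
- **Side force while turning:** the wing pushed sideways with up to about 12 N because the grip was roughly 1.5 mm off the stud's axis. I eased this off during the turn.

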